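# Take the slide carrier off the inverted microscope and stand it in the rinse jar

### The arm

A 6-joint arm with a two-finger parallel gripper is mounted at the origin on the work surface. World frame = base frame: x ahead of the robot, y to its left, z up, the work surface at z = 0. Lengths are in mm, angles in rad, forces in N, time in s.
With the tool pointing down it reaches from about 225 to 725 mm from the base axis. Payload 3.1 kg.
Tool frame: the origin (TCP) lies where the fingers leave the gripper's body, on its centre line; the fingertips stand bot.finger_overhang ahead of it and the grasp point (between the pads) lies 54 mm ahead of it (bot.finger_overhang is the distance from the TCP to the fingertips, in mm); z points along the fingers, x is the direction in which the jaws open and shut, and the axes are right-handed (so a half turn about z gives the same grasp; the last joint's range is limited). The gripper opens to 85 mm and grips with 20 to 120 N. Pads are 22 mm wide; open, the fingers measure 114 mm over their backs; the gripper's body (76 mm by 85 mm) begins 54 mm behind the grasp point. The pads swing forward as they close: fully open they stand 13 mm farther back than shut.
Start: joints at [-0.128, 0.048, 0.099, 1.622, 0, 1.443], TCP at [524.993, -0.012, 303.912] pointing down, gripper open.
Joint ranges: [-2.91, 2.91], [-0.99, 1.94], [-1.21, 1.42], [-2.12, 2.29], [-1.49, 1.47], [-3.14, 3.14]. Speed limits (rad/s): [2.79, 2.79, 3.14, 3.14, 3.14, 3.14].

### API

Orientations are given as a unit quaternion [w, x, y, z].
In Python, from station import bot gives the robot as it stands.
- The arm moves only by the shell command python3 -m jog 'ROWS' [FORCE]. ROWS is text: rows parted by semicolons, each of 7 numbers parted by spaces: the shift along the tool's x, y, z normalised to -1 to 1, where 1 is 800 mm, then the turn, a rotation vector about the tool's x, y, z normalised to -1 to 1, where 1 is 60 degrees, then the gripper's target within -1 to 1 (fully open at 1, half-way at 0, shut at -1). A call has 1 to 20 rows; each row is the pose to reach, as a shift and turn from the pose measured when the call began, along the tool's axes at that moment; what a row does not reach only later rows make up. A row lasts 1/12 s, in which the tool goes at most 41.7 mm and 7.16 degrees, less where a joint would pass 70% of its speed; a pose out of reach is approached as far as the arm can. A call with a number of a shift or a turn outside -1 to 1 is refused whole. A call with a gripper value outside its range is refused whole. The fingers move at their own pace and stop on an object; FORCE is the grip in N (left out, the last holds). Time passes only in rows, so rows that repeat a pose let the fingers close. It gives the time, the measured TCP pose, the force and the opening at its end, in the units of the state.
- bot.get_state(): the state, without advancing time (a new reading comes with each control period).
- bot.get_image(name): name is "scene" or "side" or "wrist"; returns the picture (420x560x3 uint8, red, green, blue); there is no depth.
- bot.camera_info(name): a dict with "vfov" (degrees; the focal length in pixels is half the picture's height over the tangent of half this angle, whatever the lens; pixels are square), "cx", "cy" (the principal point, pixels), "k1" (the pictures are not rectified: a ray, as slopes to the right and down, at radius r is drawn at 1 + k1 r^2 times it, then the intrinsics apply), "position" and "rotation" of the camera in the world. Camera axes: x right, y up, looking along -z (the intrinsics and any distortion apply to the point x, -y, -z); pixel columns grow to the right and rows downward; lengths in mm; the calibration is good to about 2 mm. A picture is of the moment at which its call begins: read the wrist's pose just before it. camera_info takes no time and is no camera call; for the wrist camera it gives the pose at the moment of the call.
- bot.close_job(): hands the job in, once; it reports no verdict.
Trained networks look in the newest picture that a camera, given by its name, has taken for a name from the list of things; names that differ only in an ending like _2 or _b are one class to them, and where a whole thing is asked for, a point or a joint stands for the part that bears it (a point fixed in the world has none). Each returns a list of dicts, best first, with "p" (0 to 1); they miss things now and then, are a little off and sometimes report something else, mostly with a low value. They report only what shows in the picture. A call takes as long as a camera call. They do not tell look-alikes from the thing itself.
- bot.look_for(camera, target): "bbox" ([left, top, right, bottom] in pixels, round what is visible of it).
The state is a dict: "time": time; "joint_pos": joint angles; "joint_vel": joint speeds; "effort": joint torques, N m; "eef_pos": TCP position; "eef_rot": TCP orientation; "force": force on the tool from outside, world axes, zero at the start; "moment": the same for the moment, N m; "grip_width": finger opening in mm.
Only numpy, scipy, OpenCV 4.12 (cv2) and the standard library are available. Lean on these libraries where they do the work, as an engineer would, in place of code of your own. Each camera call takes 0.05 s, during which the arm holds its last target.

### The job

The thin slide carrier lies flat on the microscope stage beneath the condenser. Slide it with a fingertip out over the stage's near edge (the side towards you) until it overhangs far enough, let go, then grip it by the overhang, take it away and stand it upright in the steel rinse jar, holding it until its lower end is down at the bottom. Do not bump the condenser, do not drop the carrier, and leave the jar standing in its place and everything else on the bench and stage where it is.

Things in the scene. Friction and masses are not known exactly. Their poses are not given: they have to be found in the camera images.
- microscope: Inverted microscope, fixed, cream. Origin on the bench below the optical axis; z up, x points across it away from the robot, y to its back. Foot 180 mm (x) by 400 mm (y, -170 to 230), 60 mm high; columns under the stage at most 150 mm wide in x; on both sides black focus knobs stand out to |x| = 130 mm at z 19 to 77, y 16 to 74 mm.
- stage_edge (a point): Middle of the near edge of the flat black stage, level with its top: microscope frame (-120, 0, 200) mm. Axes as the microscope's: y along the edge, -x out over the edge towards the robot. The stage is a plate 240 mm (x) by 250 mm (y) centred on the optical axis, 14 mm thick; below its overhanging near side is free space down to the knob.
- condenser: Condenser fixed over the stage on the optical axis; origin and axes as the microscope's. Black disc of 120 mm diameter at z 272 to 294 mm, under it a lens nose of 48 mm diameter down to z = 258 (58 above the stage), over it a barrel of 76 mm diameter to z = 373. A gripper held upright does not fit over the carrier beneath the disc; it must lean in from the near side.
- lamp_arm (a point): Underside of the lamp arm on the optical axis, microscope frame (0, 0, 455) mm. The arm runs from here to +y, to the pillar at y 200 to 250 mm (both 55 mm wide in x, up to z = 495). A tube of 68 mm diameter joins it to the condenser; a lamp housing of 90 mm diameter stands above it, to z = 582. A bracket 34 mm wide joins condenser and pillar at z 344 to 360.
- eyepieces (a point): Midpoint between the two rubber eyecups at the front end of the microscope, microscope frame (0, -270, 270) mm; they end there, 105 mm across in x, 10 mm higher at most. The binocular tube (115 mm wide in x) comes down from them at 45 degrees to the body below the front of the stage.
- carrier: Slide carrier, loose: flat aluminium frame 170 mm long (x), 46 wide (y), 3 thick, two flush glass slides, about 0.1 kg. Origin at the middle of its underside. Smooth flat top that may be pressed on anywhere. It slides easily on the stage (friction about 0.12, several times more under a fingertip). Too thin to pick off a flat surface; where it overhangs it can be gripped across its width.
- carrier_end_a (a point): Middle of the carrier's end A (carrier frame -85, 0, 1.5 mm). At the start the carrier lies across the stage, within about 8 degrees of the microscope's x axis, end A towards the robot, 35 to 55 mm inside the near edge. A fingertip pressing lightly on it over the stage and drawn to the edge takes it along; it may take more than one stroke, and pressing on the overhang tips it.
- carrier_end_b (a point): Middle of the carrier's end B (carrier frame 85, 0, 1.5 mm).
- jar: Steel rinse jar, loose, round, upright and open at the top: outside diameter 88 mm (93 mm at the rolled rim), inside 80 mm, 105 mm high, floor 6 mm thick, 0.6 kg. Origin at the centre of its underside. The carrier fits in on end and leans on the rim by up to about 33 degrees.
- jar_in (a point): Centre of the jar's inner floor, 6 mm above its underside.
- reagent: Bystander: amber glass jar with blue cap, diameter 68 mm, 125 mm high; it and the rinse jar may stand in each other's place. Origin under its centre.
- dish: Bystander: clear round culture dish on the stage behind the carrier's long side (towards the pillar), diameter 59 mm, 15 mm high. Origin under its centre.
- flask: Bystander: flat clear culture flask with orange cap, 145 x 85 x 36 mm, lying on the bench. Origin under its middle.
- tube_rack: Bystander: green tube rack with capped tubes, 70 x 160 x 104 mm. Origin under its centre.
- tip_box: Bystander: blue box with clear lid, 85 x 125 x 78 mm. Origin under its centre.
- counter: Bystander: round steel hand tally counter, diameter 52 mm, 42 mm high. Origin under its centre.
- marker: Bystander: black pen with red cap, 130 mm long, lying on the bench.
Things that resemble listed ones, but are neither listed nor needed, are in the scene too. Leave any brown or yellow look-alike of the jar alone.

How it is judged:
By the outcome, as a careful person would: the job done as asked, in the order asked, and still so for the second after the job is handed in, with the robot touching nothing.
It also fails if it takes over 72 s, if anything falls off the work surface, if the arm or the gripper's body presses on something with over 40 N, if the wrist force passes 120 N, or if a joint passes its speed limit or range.

## Working session

There is one attempt and no reset: what is moved stays moved. The work goes in short steps, Python scripts to look and compute and a shell command to move; the robot and the scene stay as the last step left them, time stands still between calls to the robot, and variables do not carry over. Pictures are saved under pics/ and viewed, and the job is handed in when it is done.

```bash
ls -la; mkdir -p pics; python3 - <<'E'
from station import bot
import cv2
print(bot.finger_overhang, bot.get_state())
for n in ["scene","side","wrist"]:
    print(n,bot.camera_info(n))
    im=bot.get_image(n); cv2.imwrite(f"pics/{n}0.png",im[:,:,::-1])
E
```

```text
total 12
drwxr-xr-x  3 agent agent 4096 Dec  7 04:26 .
drwxr-xr-x 23 root  root  4096 Dec  7 04:26 ..
drwxr-xr-x  2 agent agent 4096 Dec  7 04:26 pics
72.6 {'time': 0.0, 'joint_pos': array([-1.27781666e-01,  4.87549852e-02,  9.75396033e-02,  1.62200981e+00,
       -9.23421509e-06,  1.44298353e+00]), 'joint_vel': array([ 7.33509133e-04,  1.11027973e-03, -8.18980128e-05, -1.73556776e-04,
       -1.13137475e-03,  2.00987483e-03]), 'effort': array([ 2.96208136e-04, -3.38780022e+01,  3.20016932e+01,  2.03766406e-02,
       -2.11149008e-04,  6.20949692e-06]), 'eef_pos': array([5.24538790e+02, 5.40128351e-02, 3.02685572e+02]), 'eef_rot': array([-1.50199511e-04,  9.99999262e-01,  1.55727872e-05, -1.20511703e-03]), 'force': array([ 0.47204485,  0.73221362, -0.12386341]), 'moment': array([ 0.0161603 , -0.06745598,  0.0347792 ]), 'grip_width': 85.53808498110762}
scene {'vfov': 51.01697479870032, 'cx': 276.0586915889254, 'cy': 205.56349180146515, 'k1': -0.10630796212555305, 'position': array([1074.61092542, -711.34558892, 1092.9504901 ]), 'rotation': array([0.85907009, 0.37553907, 0.12902007, 0.32299041])}
side {'vfov': 44.66068595062726, 'cx': 281.8748992923548, 'cy': 210.0534903328927, 'k1': -0.1129561664730725, 'position': array([  37.86576384,  225.33298546, 1903.10140302]), 'rotation': array([-0.48933991, -0.08277428,  0.13791018,  0.85713223])}
wrist {'vfov': 67.06432416247732, 'cx': 273.53008448347714, 'cy': 208.0501155611516, 'k1': -0.039983453722029404, 'position': array([524.78205264,  74.74207858, 373.50274394]), 'rotation': array([ 9.89044492e-01, -1.47614212e-01,  1.01580149e-03,  6.89220690e-05])}
```

View pics/scene0.png

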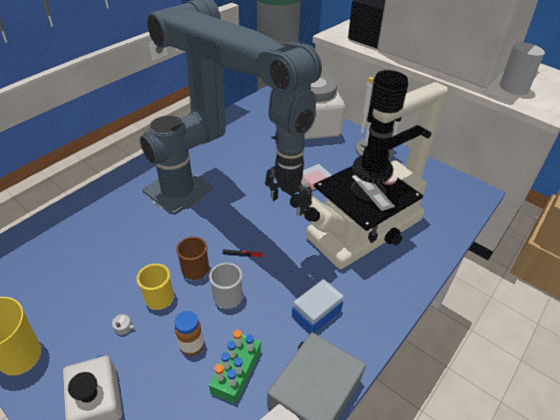

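View pics/side0.png

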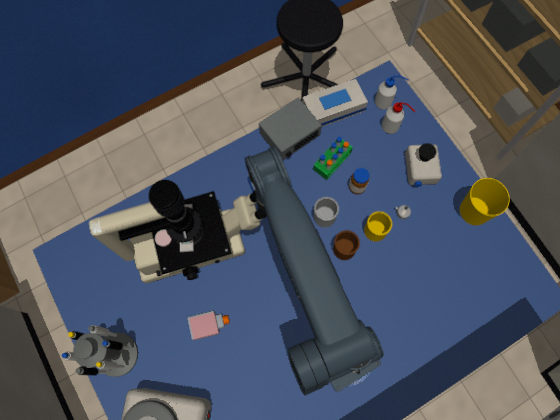

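View pics/wrist0.png

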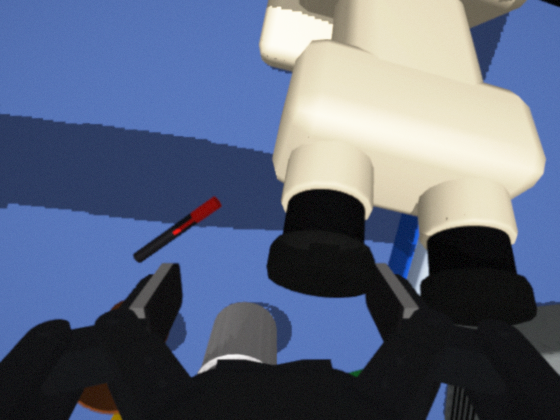

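```bash
python3 - <<'E'
import cv2
a=cv2.imread("pics/scene0.png"); b=cv2.imread("pics/side0.png")
cv2.imwrite("pics/s0c.png",cv2.resize(a[60:270,290:460],None,fx=3.5,fy=3.5,interpolation=cv2.INTER_CUBIC)[:600] if 0 else cv2.resize(a[140:260,290:440],None,fx=5,fy=5,interpolation=cv2.INTER_CUBIC))
cv2.imwrite("pics/d0c.png",cv2.resize(b[170:290,85:275],None,fx=4.2,fy=4.2,interpolation=cv2.INTER_CUBIC))
E
```

```text
(no output)
```

View pics/s0c.png

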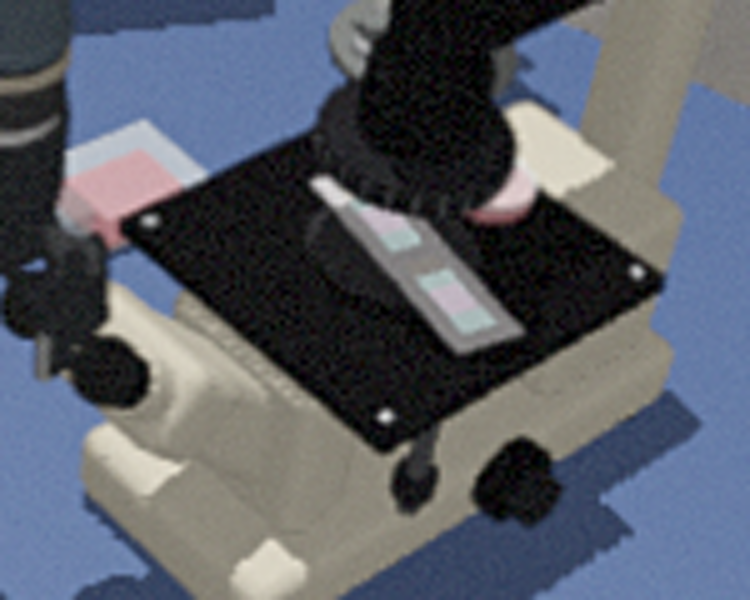

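View pics/d0c.png

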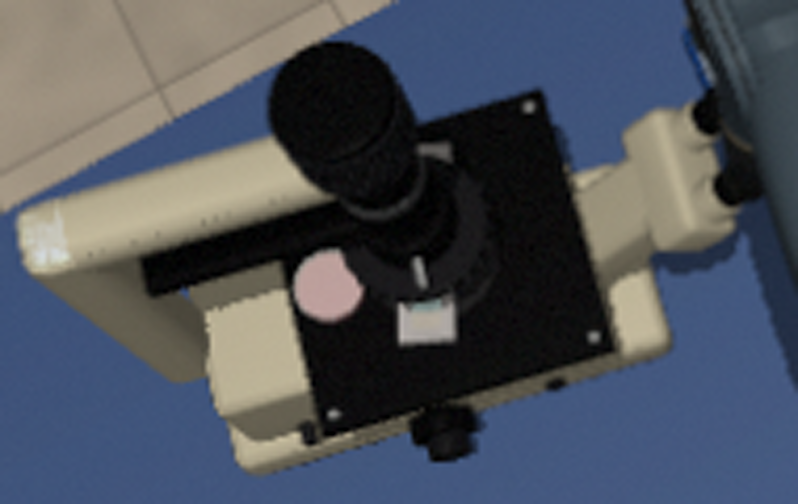

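```bash
cat > h.py <<'E'
import numpy as np, cv2
from scipy.spatial.transform import Rotation as R
from scipy.optimize import least_squares
def rot(q): return R.from_quat([q[1],q[2],q[3],q[0]])
CI={}
def ci(n,fresh=False):
    if n not in CI or fresh:
        from station import bot
        CI[n]=bot.camera_info(n)
    return CI[n]
def proj(n,P,c=None):
    c=c or ci(n); P=np.atleast_2d(P).astype(float)
    v=rot(c['rotation']).inv().apply(P-c['position'])
    s=np.c_[v[:,0]/-v[:,2],-v[:,1]/-v[:,2]]
    r2=(s**2).sum(1,keepdims=True); s=s*(1+c['k1']*r2)
    f=210/np.tan(np.radians(c['vfov']/2))
    return s*f+[c['cx'],c['cy']]
def ray(n,uv,c=None):
    c=c or ci(n)
    f=210/np.tan(np.radians(c['vfov']/2))
    d=(np.array(uv,float)-[c['cx'],c['cy']])/f
    s=d.copy()
    for _ in range(20): s=d/(1+c['k1']*(s@s))
    return np.array(c['position']), rot(c['rotation']).apply([s[0],-s[1],-1])
def atz(n,uv,z,c=None):
    p,d=ray(n,uv,c); return p+d*(z-p[2])/d[2]
def pl(p):  # planar pose x,y,yaw(rad)
    return lambda L,z=0: (np.c_[R.from_euler('z',p[2]).apply(np.atleast_2d(L))]+[p[0],p[1],z])
def fitpl(obs,x0,z=0):
    # obs: list (cam, uv, local xyz)
    def f(p):
        return np.concatenate([(proj(n,pl(p)(L,z))[0]-uv) for n,uv,L in obs])
    s=least_squares(f,x0); return s.x,f(s.x).reshape(-1,2)
E
python3 - <<'E'
from h import *
obs=[("scene",(367,230.4),(120,-125,200)),("scene",(422.8,196.6),(120,125,200)),("scene",(314.4,185),(-120,-125,200)),
("side",(213.6,191.4),(120,-125,200)),("side",(230.7,253.8),(-120,-125,200)),("side",(161.7,274),(-120,125,200))]
for sub in (obs,obs[:3],obs[3:]):
    p,r=fitpl(sub,[600,250,0]); print(p,np.degrees(p[2])); print(r.round(1).tolist())
p,r=fitpl(obs,[600,250,0])
car=[("scene",(382,211),(85,-23,203)),("scene",(395,206),(85,23,203)),("scene",(352.4,176.4),(-85,-23,203)),
("side",(180.2,252.1),(-85,23,203)),("side",(193.8,251.7),(-85,-23,203))]
c,r=fitpl(car,[p[0],p[1],p[2]]); print(c,np.degrees(c[2]),r.round(1).tolist())
d=R.from_euler('z',-p[2]).apply([c[0]-p[0],c[1]-p[1],0]); print("carrier in mic",d,np.degrees(c[2]-p[2]))
E
```

```text
[ 6.36126297e+02  2.67699109e+02 -2.33042758e-01] -13.352366484117056
[[-0.4, -1.0], [0.9, -0.7], [-1.5, -1.0], [-0.1, -1.2], [0.5, -1.0], [-0.9, -0.3]]
[ 6.38644666e+02  2.65266356e+02 -2.29424521e-01] -13.145056779022166
[[0.1, -0.1], [1.3, -0.1], [-1.4, -0.2]]
[ 6.33279812e+02  2.68486848e+02 -2.35341521e-01] -13.484075923591135
[[0.2, -0.4], [0.7, -0.1], [-0.9, 0.5]]
[ 6.49777559e+02  2.69553750e+02 -4.24319881e-01] -24.31173836118826 [[0.1, -0.7], [-0.4, -0.0], [-0.9, 0.2], [-0.4, -0.1], [-0.7, -1.1]]
carrier in mic [12.85393557  4.95711687  0.        ] -10.959371877071206
```

```bash
python3 - <<'E'
from h import *
from station import bot
for n in ["scene","side"]:
    bot.get_image(n)
    for t in ["jar","carrier","reagent","marker","dish","microscope"]:
        for o in bot.look_for(n,t)[:3]: print(n,t,np.round(o['bbox']),round(o['p'],2))
print(bot.get_state()['time'])
E
```

```text
scene jar [177. 232. 206. 280.] 0.97
scene jar [211. 264. 243. 308.] 0.73
scene jar [138. 261. 175. 310.] 0.69
scene carrier [357. 178. 393. 210.] 0.94
scene reagent [178. 311. 205. 356.] 0.62
scene marker [223. 249. 261. 252.] 0.7
scene dish [386. 173. 396. 185.] 0.61
scene microscope [292.  70. 452. 269.] 0.66
scene microscope [356. 179. 396. 210.] 0.29
side jar [332. 230. 354. 260.] 0.72
side jar [313. 196. 340. 230.] 0.6
side jar [365. 214. 390. 242.] 0.56
side carrier [178. 206. 194. 250.] 0.52
side carrier [ 85. 178. 264. 285.] 0.34
side reagent [349. 169. 368. 193.] 0.71
side dish [156. 228. 174. 244.] 0.79
side microscope [ 89. 181. 266. 284.] 0.6
0.85
```

```bash
cat >> h.py <<'E'
def cylbox(n,x,y,z0,h,r,r2=None):
    a=np.linspace(0,2*np.pi,48); r2=r2 or r
    P=np.r_[np.c_[x+r*np.cos(a),y+r*np.sin(a),0*a+z0],np.c_[x+r2*np.cos(a),y+r2*np.sin(a),0*a+z0+h]]
    q=proj(n,P); return np.r_[q.min(0),q.max(0)]
def fitcyl(obs,z0,h,r,r2=None,x0=(500,-200)):
    f=lambda p: np.concatenate([cylbox(n,p[0],p[1],z0,h,r,r2)-b for n,b in obs])
    s=least_squares(f,x0,loss='soft_l1'); return s.x,f(s.x).round(1)
MIC=np.array([636.1,267.7,-0.233])
def tomic(p): 
    v=R.from_euler('z',-MIC[2]).apply(np.array([p[0]-MIC[0],p[1]-MIC[1],0])); return v[:2]
def mic2w(P): return pl(MIC)(P)
E
python3 - <<'E'
from h import *
print(fitcyl([("scene",[211,264,243,308]),("side",[313,196,340,230])],0,105,44,46.5))
print('brown',fitcyl([("scene",[177,232,206,280]),("side",[332,230,354,260])],0,105,44,46.5))
print('yel',fitcyl([("scene",[138,261,175,310]),("side",[365,214,390,242])],0,105,44,46.5))
print('reag',fitcyl([("scene",[172,312,205,356]),("side",[349,169,368,193])],0,125,34))
x,r=fitcyl([("side",[156,228,174,244])],200,15,29.5,None,(600,300)); print('dish',x,r,tomic(x))
E
python3 - <<'E'
import cv2
a=cv2.imread("pics/scene0.png"); b=cv2.imread("pics/side0.png")
x=cv2.resize(a[220:400,130:290],None,fx=3.3,fy=3.3,interpolation=cv2.INTER_CUBIC)
y=cv2.resize(b[130:280,290:430],None,fx=3,fy=3,interpolation=cv2.INTER_CUBIC)
cv2.imwrite("pics/jar_s.png",x);cv2.imwrite("pics/jar_d.png",y)
E
```

```text
(array([ 485.81174264, -211.47153776]), array([-1.8, -1.6, -0.3,  1.5, -0.8,  0.7, -2.1, -2.1]))
brown (array([ 336.52251128, -204.04046386]), array([-0.4,  3.5,  4. ,  0.4, -1.1,  0.7,  4.1,  1.2]))
yel (array([ 334.83041361, -345.82756214]), array([-0.5,  1. ,  0.1, -1. , -3. , -1.7,  0.5,  1.1]))
reag (array([ 527.46132989, -391.88208854]), array([ 0.6, -2.1, -0.6,  1.4, -1.3, -2.7,  1.5,  1.6]))
dish [657.56045823 344.10194732] [ 0.1 -0.8 -0.1  0.8] [ 3.23953743 79.29258616]
```

View pics/jar_s.png

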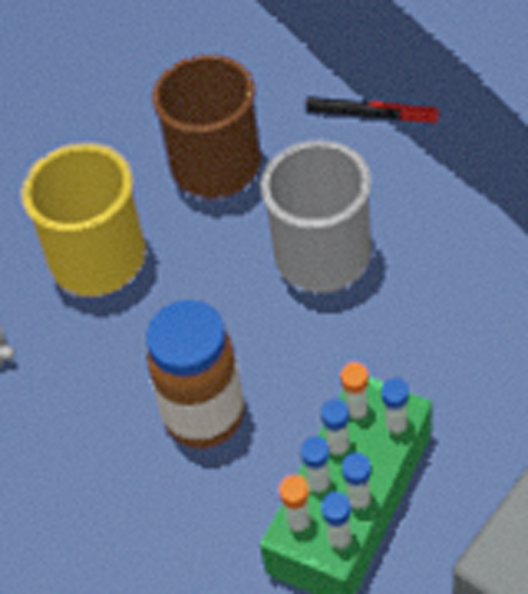

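View pics/jar_d.png

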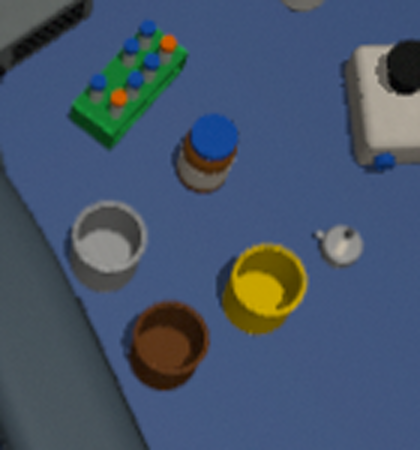

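```bash
cat >> h.py <<'E'
def tool_R(pitch_deg, head=None, flip=1):
    """tool z pitched down pitch_deg below horizontal along heading (rad), x = left of heading (flip=1)"""
    h=MIC[2] if head is None else head
    t=np.radians(pitch_deg)
    z=np.array([np.cos(t)*np.cos(h),np.cos(t)*np.sin(h),-np.sin(t)])
    x=flip*np.array([-np.sin(h),np.cos(h),0]); y=np.cross(z,x)
    return R.from_matrix(np.c_[x,y,z])
def plan(pos,Rt,st=None):
    from station import bot
    s=st or bot.get_state()
    R0=rot(s['eef_rot']); d=R0.inv().apply(np.array(pos)-s['eef_pos'])
    rv=(R0.inv()*Rt).as_rotvec()
    print("shift",(d/800).round(4),"turn",(np.degrees(rv)/60).round(4),"mm",d.round(1),"deg",np.degrees(rv).round(1),
      "rows>=",max(np.linalg.norm(d)/41.7,np.degrees(np.linalg.norm(rv))/7.16).round(1),"t",round(s['time'],2))
def show():
    from station import bot
    s=bot.get_state(); p=s['eef_pos']; Rm=rot(s['eef_rot']).as_matrix()
    m=lambda q: np.r_[tomic(q),q[2]].round(1)
    z=Rm[:,2]
    print('t',round(s['time'],2),'tcp mic',m(p),'grasp',m(p+54*z),'tip',m(p+72.6*z),'pitch',np.degrees(np.arcsin(-z[2])).round(1),'head-mic',np.degrees(np.arctan2(z[1],z[0])-MIC[2]).round(1),'q',s['joint_pos'].round(3),'F',s['force'].round(1),'w',round(s['grip_width'],1))
E
python3 - <<'E'
from h import *
print(fitcyl([("scene",[209.4,263,242.1,307.9]),("side",[313.3,197,339,226.7])],0,105,44,46.5))
print(mic2w([-200,20,420]))
plan(mic2w([-200,20,420])[0],tool_R(90))
E
python3 -m jog '0 0 -0.05 0 0 0 -1; 0 0 -0.1 0 0 0 -1;0 0 -0.15 0 0 0 -1;0 0 -0.15 0 0 0 -1'
```

```text
(array([ 485.09616196, -213.27385324]), array([-0.9, -0.4, -0. ,  1.8, -0.7, -0.3, -0.6,  1.1]))
[[446.12233346 333.33906013 420.        ]]
shift [-0.0986 -0.4167 -0.1451] turn [ 0.     -0.     -1.2775] mm [ -78.9 -333.3 -116.1] deg [  0.   -0.  -76.6] rows>= 10.7 t 0.85
time: 1.18
eef_pos: [525.8, -0.2, 433.0]
eef_rot: [0.001, 1.0, -0.0, 0.007]
force: [-0.6, -0.7, 1.1]
grip_width: 38.6
```

```bash
python3 -m jog '-0.06 -0.1 0.0 0 0 -0.3 -1;-0.0986 -0.4167 0.015 0 0 -1 -1;-0.0986 -0.4167 0.015 0 0 -1 -1;-0.0986 -0.4167 0.015 0 0 -1 -1;-0.0986 -0.4167 0.015 0 0 -1 -1;-0.0986 -0.4167 0.015 0 0 -1 -1;-0.0986 -0.4167 0.015 0 0 -1 -1;-0.0986 -0.4167 0.015 0 0 -1 -1;-0.0986 -0.4167 0.015 0 0 -1 -1;-0.0986 -0.4167 0.015 0 0 -1 -1;-0.0986 -0.4167 0.015 0 0 -1 -1'; python3 - <<'E'
from h import *
show(); plan(mic2w([-200,20,420])[0],tool_R(90))
E
```

```text
time: 2.1
eef_pos: [446.9, 333.7, 419.0]
eef_rot: [0.005, 0.866, 0.5, 0.005]
force: [0.5, -0.7, 0.8]
grip_width: -0.1
t 2.1 tcp mic [-199.3   20.5  419. ] grasp [-198.6   20.6  365. ] tip [-198.3   20.6  346.4] pitch 89.2 head-mic 2.2 q [ 0.525  0.195  0.495  1.86  -0.009  1.048] F [ 0.5 -0.7  0.8] w -0.1
shift [-0.0009 -0.0006 -0.0013] turn [ 0.0135 -0.0025 -0.2768] mm [-0.7 -0.5 -1. ] deg [  0.8  -0.1 -16.6] rows>= 2.3 t 2.1
```

```bash
python3 -m jog '0 0 0 0 0 -0.277 -1;0 0 0 0 0 -0.277 -1;0 0 0 0.013 0 -0.277 -1;0 0 0 0.013 0 -0.277 -1;0 0 0 0.013 0 -0.277 -1'; python3 - <<'E'
from h import *
from station import bot
show(); c=bot.camera_info("wrist"); im=bot.get_image("wrist"); cv2.imwrite("pics/w1.png",im[:,:,::-1]); 
import pickle; pickle.dump(c,open("pics/w1.pkl","wb"))
for t in ["carrier","dish"]: print(t,bot.look_for("wrist",t)[:2])
E
```

```text
time: 2.52
eef_pos: [447.6, 332.3, 419.3]
eef_rot: [-0.0, 0.786, 0.619, 0.001]
force: [0.2, 0.4, -0.1]
grip_width: -0.3
t 2.52 tcp mic [-198.4   19.4  419.3] grasp [-198.3   19.5  365.3] tip [-198.3   19.5  346.7] pitch 89.8 head-mic 55.5 q [5.180e-01 2.020e-01 5.030e-01 1.869e+00 1.000e-03 7.550e-01] F [ 0.2  0.4 -0.1] w -0.3
carrier [{'bbox': [268.4, 338.3, 284.1, 363.9], 'p': 0.52}, {'bbox': [227.4, 50.8, 338.2, 120.1], 'p': 0.2}]
dish []
```

View pics/w1.png

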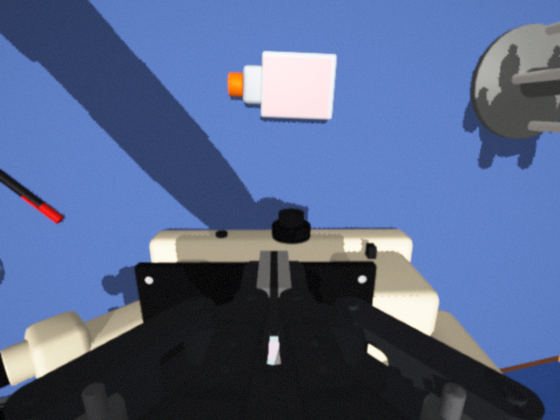

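```bash
python3 - <<'E'
from h import *
plan(mic2w([-208,20,334])[0],tool_R(37))
E
```

```text
shift [-0.0003 -0.0115  0.1065] turn [-0.882  -0.0015 -0.0029] mm [-0.2 -9.2 85.2] deg [-52.9  -0.1  -0.2] rows>= 7.4 t 2.67
```

```bash
python3 -m jog '0 -0.0115 0.02 -0.2 0 0 -1;0 -0.0115 0.1065 -0.882 0 0 -1;0 -0.0115 0.1065 -0.882 0 0 -1;0 -0.0115 0.1065 -0.882 0 0 -1;0 -0.0115 0.1065 -0.882 0 0 -1;0 -0.0115 0.1065 -0.882 0 0 -1;0 -0.0115 0.1065 -0.882 0 0 -1;0 -0.0115 0.1065 -0.882 0 0 -1;0 -0.0115 0.1065 -0.882 0 0 -1;0 -0.0115 0.1065 -0.882 0 0 -1'; python3 - <<'E'
from h import *
from station import bot
show(); c=bot.camera_info("wrist"); im=bot.get_image("wrist"); cv2.imwrite("pics/w2.png",im[:,:,::-1]); 
import pickle; pickle.dump(c,open("pics/w2.pkl","wb"))
print(c['position'],tomic(c['position']))
E
```

```text
time: 3.5
eef_pos: [437.5, 335.2, 332.9]
eef_rot: [0.349, 0.703, 0.555, 0.277]
force: [0.1, -0.4, 0.5]
grip_width: 0.2
t 3.5 tcp mic [-208.8   19.8  332.9] grasp [-165.7   19.8  300.3] tip [-150.9   19.8  289.1] pitch 37.1 head-mic 0.0 q [ 0.842 -0.302 -0.385  0.927 -0.777  0.843] F [ 0.1 -0.4  0.5] w 0.2
[339.61008379 358.88829524 316.48812067] [-309.5333387    20.26543441]
```

View pics/w2.png

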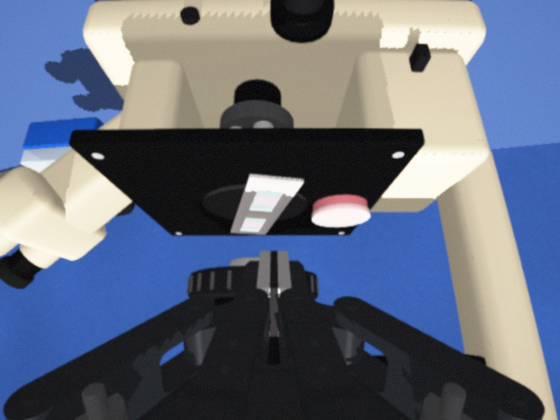

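```bash
python3 - <<'E'
import cv2
a=cv2.imread("pics/w2.png")
cv2.imwrite("pics/w2c.png",cv2.resize(a[165:245,210:390],None,fx=4.4,fy=4.4,interpolation=cv2.INTER_CUBIC))
E
```

```text
(no output)
```

View pics/w2c.png

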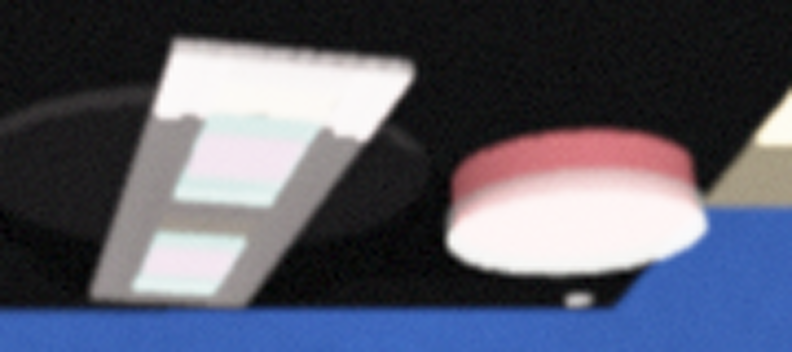

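```bash
python3 - <<'E'
from h import *
import pickle
c=pickle.load(open("pics/w2.pkl","rb")); CI['wrist']=c
obs=[("scene",(367,230.4),(120,-125,200)),("scene",(422.8,196.6),(120,125,200)),("scene",(314.4,185),(-120,-125,200)),
("side",(213.6,191.4),(120,-125,200)),("side",(230.7,253.8),(-120,-125,200)),("side",(161.7,274),(-120,125,200))]
ow=[("wrist",(71,131),(-120,-125,200)),("wrist",(423,131),(-120,125,200)),("wrist",(349,234.5),(120,125,200)),("wrist",(172,235),(120,-125,200))]
for o in (obs,ow,obs+ow):
    p,r=fitpl(o,[636,267,-.23]); print(p,np.degrees(p[2]),r.round(1).tolist())
cw=[("wrist",(249.8,174.5),(-85,-23,203)),("wrist",(303.9,179.5),(-85,23,203)),("wrist",(230.9,232.5),(85,-23,203)),("wrist",(266.4,234.3),(85,23,203))]
k,r=fitpl(cw,[650,270,-.4]); print(k,np.degrees(k[2]),r.round(1).tolist()); print(tomic(k),np.degrees(k[2]-MIC[2]))
car=[("scene",(382,211),(85,-23,203)),("scene",(395,206),(85,23,203)),("scene",(352.4,176.4),(-85,-23,203)),
("side",(180.2,252.1),(-85,23,203)),("side",(193.8,251.7),(-85,-23,203))]
k,r=fitpl(cw+car,[650,270,-.4]); print(k,np.degrees(k[2]),r.round(1).tolist()); print(tomic(k),np.degrees(k[2]-MIC[2]))
E
```

```text
[ 6.36126297e+02  2.67699109e+02 -2.33042766e-01] -13.352366925775023 [[-0.4, -1.0], [0.9, -0.7], [-1.5, -1.0], [-0.1, -1.2], [0.5, -1.0], [-0.9, -0.3]]
[ 6.29616092e+02  2.70848860e+02 -2.29821337e-01] -13.167792633076134 [[-8.3, 9.5], [7.9, 7.6], [2.1, -0.5], [-1.5, -0.6]]
[ 6.30609822e+02  2.70522700e+02 -2.28711696e-01] -13.104214901138528 [[-1.3, -2.5], [-0.3, -2.1], [-2.4, -2.1], [-0.3, 0.3], [0.7, 0.5], [-0.8, 1.6], [-7.6, 10.4], [6.9, 8.3], [2.0, -0.3], [-1.2, -0.4]]
[ 6.46761266e+02  2.70604265e+02 -4.45045389e-01] -25.499222495655257 [[-0.2, 0.4], [0.2, 0.4], [0.4, -1.1], [-0.4, -0.9]]
[9.70259059 5.28744536] -12.149305869107074
[ 6.48001517e+02  2.70353577e+02 -4.42496138e-01] -25.353161163531553 [[-0.3, 1.1], [-0.1, 1.0], [0.8, -0.8], [-0.1, -0.6], [-0.8, -1.1], [-1.1, -0.2], [-0.9, -0.3], [-0.8, 0.4], [-1.1, -0.3]]
[10.96721044  5.32990308] -12.00324453698337
```

```bash
python3 - <<'E'
from h import *
import pickle
c=pickle.load(open("pics/w2.pkl","rb")); CI['wrist']=c
obs=[("scene",(367,230.4),(120,-125,200)),("scene",(422.8,196.6),(120,125,200)),("scene",(314.4,185),(-120,-125,200)),
("side",(213.6,191.4),(120,-125,200)),("side",(230.7,253.8),(-120,-125,200)),("side",(161.7,274),(-120,125,200))]
ow=[("wrist",(71,131),(-120,-125,186)),("wrist",(423,131),(-120,125,186)),("wrist",(349,234.5),(120,125,200)),("wrist",(172,235),(120,-125,200))]
for o in (ow,obs+ow):
    p,r=fitpl(o,[636,267,-.23]); print(p,np.degrees(p[2]),r.round(1).tolist())
k=np.array([647.5,270.4,-.444]); v=R.from_euler('z',-p[2]).apply([*(k[:2]-p[:2]),0]); print(v,np.degrees(k[2]-p[2]))
# dish in wrist: bbox full ~ crop(447..708,127..277)
b=[447/4.4+210,127/4.4+165,708/4.4+210,277/4.4+165]
x,r=fitcyl([("wrist",b)],200,15,29.5,None,(650,340)); print(x,r)
v=R.from_euler('z',-p[2]).apply([*(x-p[:2]),0]); print(v)
E
```

```text
[ 6.37495241e+02  2.68110096e+02 -2.34066181e-01] -13.411004300465487 [[2.3, -1.4], [-1.7, -2.5], [-0.3, 1.2], [-0.8, 0.9]]
[ 6.37272820e+02  2.68088943e+02 -2.34244608e-01] -13.421227404529432 [[-0.1, -0.9], [1.3, -0.6], [-1.2, -1.0], [-0.3, -1.4], [0.3, -1.2], [-1.2, -0.6], [2.1, -1.6], [-1.7, -2.7], [-0.3, 1.2], [-0.9, 0.8]]
[9.41145995 4.62175485 0.        ] -12.01809869927912
[656.29649147 354.81475589] [ 0.1  0.4 -0.1 -0.9]
[-1.62564578 88.77287827  0.        ]
```

```bash
sed -i 's/^MIC=.*/MIC=np.array([637.1,268.1,-0.2342])/' h.py; cat >> h.py <<'E'
def cpoint(pos,Rm):  # lower fingertip corner (camera-below pose)
    return pos+Rm.apply([0,-11,72.6])
def tcp_for_contact(C,pitch): # C in mic
    Rt=tool_R(pitch); w=mic2w(C)[0]; return w-Rt.apply([0,-11,72.6]),Rt
E
python3 - <<'E'
from h import *
show()
plan(*tcp_for_contact([-50,17.5,218],33))
E
```

```text
t 3.55 tcp mic [-208.9   19.3  334.4] grasp [-165.8   19.3  301.8] tip [-151.    19.4  290.6] pitch 37.1 head-mic 0.1 q [ 0.841 -0.301 -0.382  0.927 -0.777  0.842] F [ 0.1  0.4 -0.1] w -0.3
shift [-0.0024  0.0109  0.1547] turn [-0.0677 -0.0011 -0.0032] mm [ -1.9   8.7 123.8] deg [-4.1 -0.1 -0.2] rows>= 3.0 t 3.55
```

```bash
python3 -m jog '-0.001 0.004 0.04 -0.03 0 0 -1;-0.0024 0.0109 0.08 -0.0677 -0.001 -0.003 -1;-0.0024 0.0109 0.12 -0.0677 -0.001 -0.003 -1;-0.0024 0.0109 0.14 -0.0677 -0.001 -0.003 -1;-0.0024 0.0109 0.1547 -0.0677 -0.001 -0.003 -1;-0.0024 0.0109 0.1547 -0.0677 -0.001 -0.003 -1;-0.0024 0.0109 0.1547 -0.0677 -0.001 -0.003 -1'; python3 - <<'E'
from h import *
from station import bot
show(); 
for n in ["wrist","scene"]:
    im=bot.get_image(n); cv2.imwrite(f"pics/{n}3.png",im[:,:,::-1])
a=cv2.imread("pics/scene3.png");cv2.imwrite("pics/scene3c.png",cv2.resize(a[100:260,270:450],None,fx=3.7,fy=3.7,interpolation=cv2.INTER_CUBIC))
E
```

```text
time: 4.13
eef_pos: [540.3, 308.9, 267.4]
eef_rot: [0.374, 0.691, 0.544, 0.295]
force: [0.2, 0.6, 1.1]
grip_width: 0.3
t 4.13 tcp mic [-103.6   17.2  267.4] grasp [-58.3  17.1 238. ] tip [-42.7  17.1 227.9] pitch 33.0 head-mic -0.1 q [ 0.67  -0.203 -0.493  0.521 -0.72   0.608] F [0.2 0.6 1.1] w 0.3
```

View pics/wrist3.png

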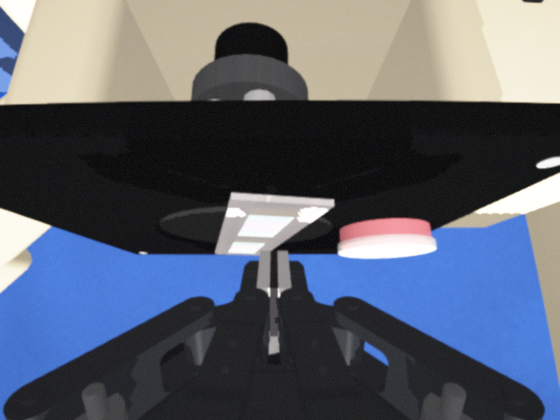

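View pics/scene3c.png

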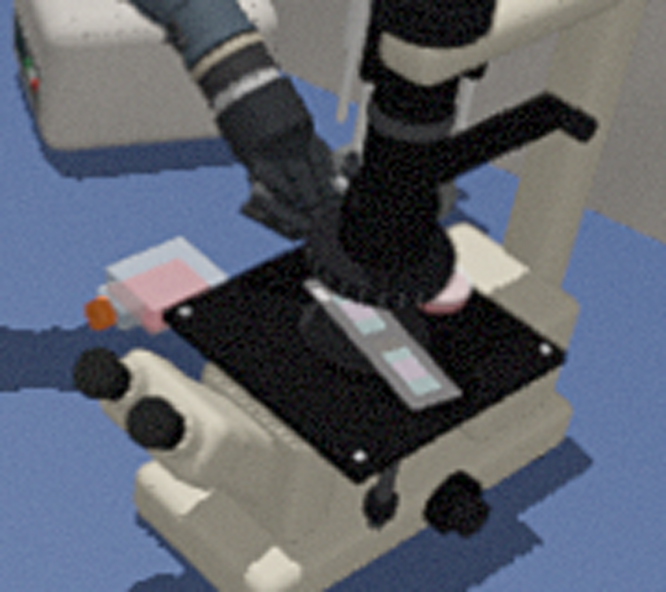

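```bash
python3 -m jog '0 -0.005 0.0034 0 0 0 -1;0 -0.0105 0.0068 0 0 0 -1;0 -0.0105 0.0068 0 0 0 -1'; python3 - <<'E'
from h import *
show()
E
python3 -m jog '0 -0.0021 0.00136 0 0 0 -1;0 -0.0021 0.00136 0 0 0 -1'
python3 -m jog '0 -0.0021 0.00136 0 0 0 -1;0 -0.0021 0.00136 0 0 0 -1'
```

```text
time: 4.48
eef_pos: [539.2, 310.1, 257.9]
eef_rot: [0.374, 0.69, 0.544, 0.296]
force: [-0.4, -0.2, -0.0]
grip_width: 0.2
t 4.48 tcp mic [-105.    18.1  257.9] grasp [-59.7  18.2 228.5] tip [-44.1  18.2 218.4] pitch 33.0 head-mic 0.1 q [ 0.672 -0.198 -0.508  0.5   -0.72   0.608] F [-0.4 -0.2 -0. ] w 0.2
time: 4.65
eef_pos: [538.6, 310.2, 255.0]
eef_rot: [0.374, 0.69, 0.545, 0.296]
force: [0.6, 0.1, 0.3]
grip_width: 0.2
time: 4.82
eef_pos: [538.3, 310.2, 252.2]
eef_rot: [0.374, 0.69, 0.545, 0.295]
force: [-0.6, -0.3, -0.3]
grip_width: 0.1
```

```bash
for i in 1 2 3; do python3 -m jog '0 -0.00105 0.00068 0 0 0 -1;0 -0.00105 0.00068 0 0 0 -1' | grep -E "pos|force"; done
```

```text
eef_pos: [538.1, 310.2, 250.7]
force: [0.3, -0.1, -0.3]
eef_pos: [538.3, 310.2, 250.3]
force: [-0.2, 0.1, 0.8]
eef_pos: [538.5, 310.3, 250.1]
force: [-0.9, -0.5, 2.1]
```

```bash
for i in 1 ; do python3 -m jog '0 -0.0021 0.00136 0 0 0 -1;0 -0.0021 0.00136 0 0 0 -1' | grep -E "pos|force"; done
```

```text
eef_pos: [539.0, 310.5, 249.9]
force: [-2.5, -0.6, 3.9]
```

```bash
python3 -m jog '0 -0.0060 -0.0035 0 0 0 -1;0 -0.0094 -0.0088 0 0 0 -1;0 -0.0128 -0.0140 0 0 0 -1;0 -0.0162 -0.0193 0 0 0 -1'; python3 - <<'E'
from h import *
from station import bot
show(); 
for n in ["wrist"]:
    im=bot.get_image(n); cv2.imwrite(f"pics/{n}4.png",im[:,:,::-1])
E
```

```text
time: 5.82
eef_pos: [520.1, 315.3, 249.6]
eef_rot: [0.375, 0.69, 0.542, 0.299]
force: [2.6, -1.0, 5.4]
grip_width: -0.2
t 5.82 tcp mic [-124.8   18.8  249.6] grasp [-79.3  18.9 220.5] tip [-63.6  18.9 210.5] pitch 32.6 head-mic 0.1 q [ 0.707 -0.215 -0.54   0.501 -0.747  0.641] F [ 2.6 -1.   5.4] w -0.2
```

View pics/wrist4.png

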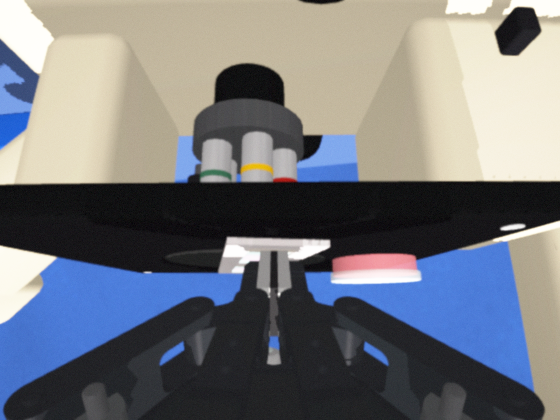

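```bash
python3 - <<'E'
from h import *
from station import bot
c=bot.camera_info("wrist"); CI['wrist']=c
import cv2
a=cv2.imread("pics/wrist4.png"); cv2.imwrite("pics/w4c.png",cv2.resize(a[225:285,210:350],None,fx=5.5,fy=5.5,interpolation=cv2.INTER_CUBIC))
for uv in [(226,237),(330,240)]:
  for z in (200,203): p=atz("wrist",uv,z,c); print(uv,z,tomic(p))
print(c['position'])
im=bot.get_image("side"); cv2.imwrite("pics/side4.png",im[:,:,::-1]); cv2.imwrite("pics/side4c.png",cv2.resize(im[170:290,85:275,::-1],None,fx=4.2,fy=4.2,interpolation=cv2.INTER_CUBIC))
E
```

```text
(226, 237) 200 [-87.24266842  -1.48473382]
(226, 237) 203 [-103.44567892    0.97811294]
(330, 240) 200 [-78.31731283  45.73592006]
(330, 240) 203 [-95.57394837  42.62443842]
[423.22591842 339.04779031 225.41327878]
```

View pics/w4c.png

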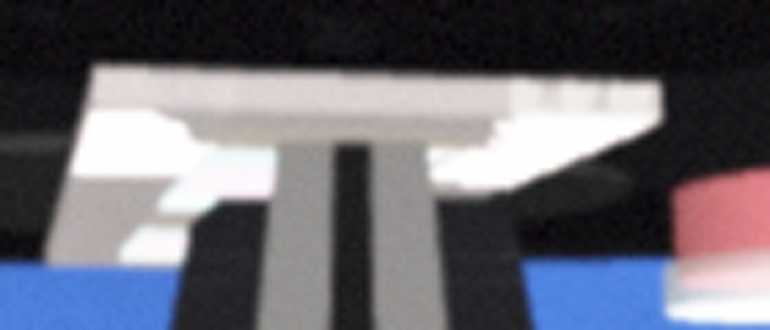

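View pics/side4c.png

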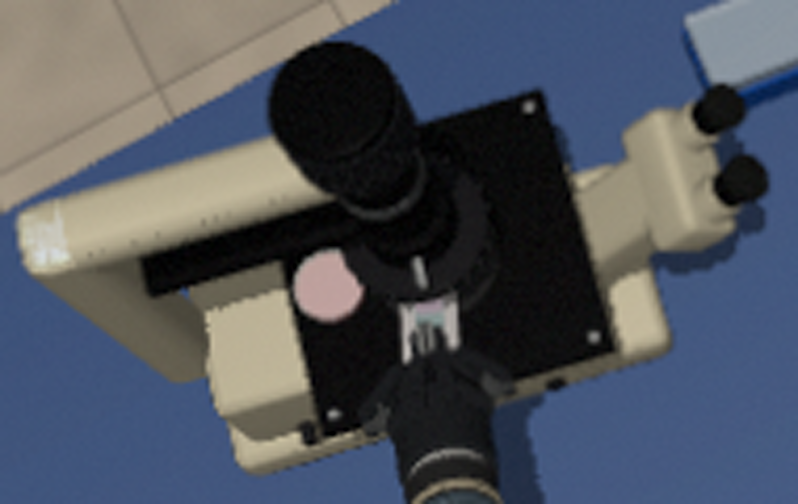

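```bash
python3 -m jog '0 -0.0060 -0.0035 0 0 0 -1;0 -0.0094 -0.0088 0 0 0 -1;0 -0.0128 -0.0140 0 0 0 -1;0 -0.0162 -0.0193 0 0 0 -1;0 -0.0197 -0.0245 0 0 0 -1;0 -0.0231 -0.0297 0 0 0 -1;0 -0.0265 -0.0350 0 0 0 -1;0 -0.0282 -0.0376 0 0 0 -1'; python3 - <<'E'
from h import *
from station import bot
show(); c=bot.camera_info("wrist")
import pickle; pickle.dump(c,open("pics/w5.pkl","wb"))
for n in ["wrist","side"]:
    im=bot.get_image(n); cv2.imwrite(f"pics/{n}5.png",im[:,:,::-1])
cv2.imwrite("pics/side5c.png",cv2.resize(im[170:290,85:275,::-1],None,fx=4.2,fy=4.2,interpolation=cv2.INTER_CUBIC))
E
```

```text
time: 6.58
eef_pos: [483.5, 324.6, 249.4]
eef_rot: [0.376, 0.69, 0.541, 0.301]
force: [3.1, -0.7, 7.1]
grip_width: 0.0
t 6.58 tcp mic [-162.5   19.3  249.4] grasp [-116.9   19.5  220.5] tip [-101.2   19.5  210.5] pitch 32.4 head-mic 0.2 q [ 0.774 -0.253 -0.566  0.557 -0.793  0.711] F [ 3.1 -0.7  7.1] w 0.0
```

View pics/wrist5.png

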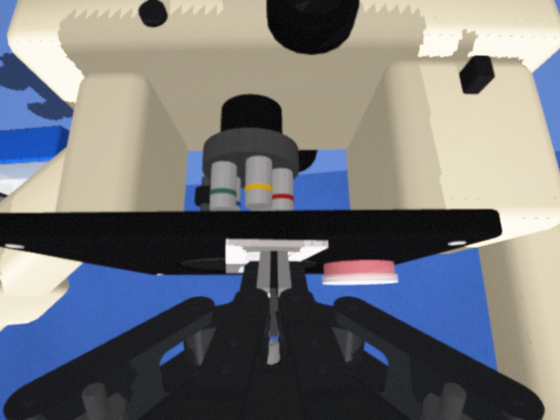

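View pics/side5c.png

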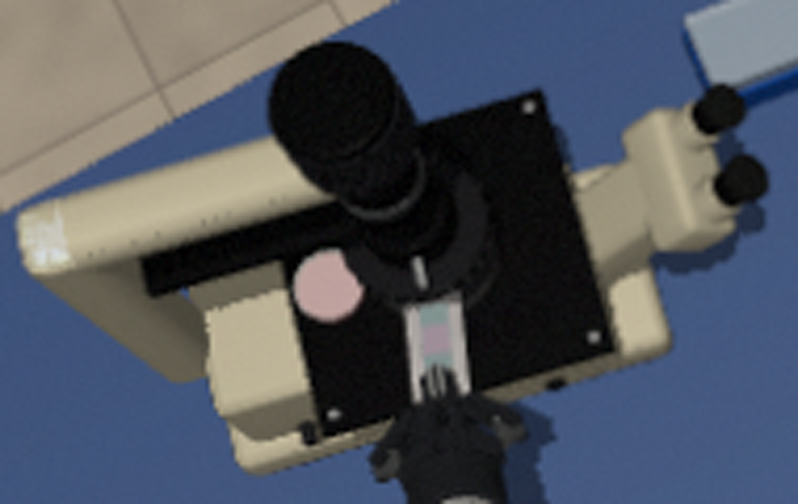

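```bash
python3 - <<'E'
from h import *
for uv in [(190.2,264),(188.3,243.8)]: print(tomic(atz("side",uv,203)))
import pickle
c=pickle.load(open("pics/w5.pkl","rb"))
for uv in [(226,240),(327,242)]: print(tomic(atz("wrist",uv,200,c)))
a=cv2.imread("pics/side5.png"); cv2.imwrite("pics/side5d.png",cv2.resize(a[225:285,160:220],None,fx=9,fy=9,interpolation=cv2.INTER_CUBIC))
E
python3 -m jog '0 0.0105 -0.0068 0 0 0 -1;0 0.0105 -0.0068 0 0 0 -1'
```

```text
[-118.36646394   18.85865667]
[-47.3289085    7.95980858]
[-117.16888928   -1.98189472]
[-109.29527216   45.81447941]
time: 6.85
eef_pos: [483.0, 325.2, 260.6]
eef_rot: [0.375, 0.689, 0.542, 0.301]
force: [0.2, 0.2, 1.1]
grip_width: 0.1
```

View pics/side5d.png

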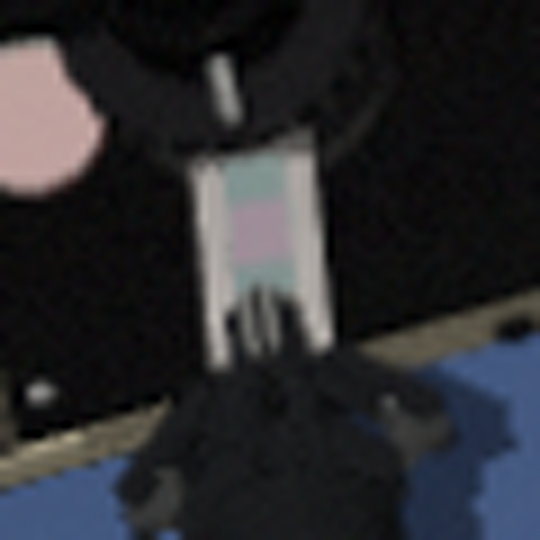

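```bash
python3 - <<'E'
from h import *
show()
plan(*tcp_for_contact([-50,8,211],33))
E
```

```text
t 6.85 tcp mic [-163.1   19.8  260.6] grasp [-117.6   20.   231.6] tip [-101.9   20.1  221.6] pitch 32.5 head-mic 0.3 q [ 0.775 -0.262 -0.55   0.581 -0.792  0.711] F [0.2 0.2 1.1] w 0.1
shift [-0.0147  0.0383  0.0619] turn [ 0.0091 -0.0044 -0.0069] mm [-11.8  30.7  49.5] deg [ 0.5 -0.3 -0.4] rows>= 1.4 t 6.85
```

```bash
python3 -m jog '-0.005 0.0134 0.0206 0.005 -0.002 -0.003 -1;-0.010 0.0267 0.0413 0.0091 -0.0044 -0.0069 -1;-0.0147 0.0383 0.0619 0.0091 -0.0044 -0.0069 -1;-0.0147 0.0383 0.0619 0.0091 -0.0044 -0.0069 -1'
python3 -m jog '0 -0.0063 0.0041 0 0 0 -1;0 -0.0084 0.0054 0 0 0 -1;0 -0.0084 0.0054 0 0 0 -1'
python3 -m jog '0 -0.0021 0.00136 0 0 0 -1;0 -0.0021 0.00136 0 0 0 -1'
python3 - <<'E'
from h import *
show()
E
```

```text
time: 7.18
eef_pos: [537.8, 298.7, 258.2]
eef_rot: [0.375, 0.69, 0.544, 0.294]
force: [-0.1, 0.2, -0.7]
grip_width: 0.0
time: 7.43
eef_pos: [537.5, 298.7, 250.1]
eef_rot: [0.375, 0.69, 0.544, 0.294]
force: [1.1, -2.2, 2.5]
grip_width: 0.3
time: 7.6
eef_pos: [537.4, 298.9, 249.9]
eef_rot: [0.376, 0.69, 0.543, 0.295]
force: [-1.6, -1.7, 4.8]
grip_width: -0.1
t 7.6 tcp mic [-104.1    6.8  249.9] grasp [-58.8   6.6 220.6] tip [-43.2   6.5 210.5] pitch 32.9 head-mic -0.2 q [ 0.658 -0.216 -0.542  0.477 -0.716  0.596] F [-1.6 -1.7  4.8] w -0.1
```

```bash
python3 -m jog '0 -0.0060 -0.0035 0 0 0 -1;0 -0.0094 -0.0088 0 0 0 -1;0 -0.0128 -0.0140 0 0 0 -1;0 -0.0162 -0.0193 0 0 0 -1;0 -0.0197 -0.0245 0 0 0 -1;0 -0.0231 -0.0297 0 0 0 -1;0 -0.0265 -0.0350 0 0 0 -1;0 -0.0299 -0.0402 0 0 0 -1;0 -0.0333 -0.0455 0 0 0 -1;0 -0.0367 -0.0507 0 0 0 -1;0 -0.0401 -0.0559 0 0 0 -1;0 -0.0435 -0.0612 0 0 0 -1'; python3 - <<'E'
from h import *
show()
E
python3 -m jog '0 0.0105 -0.0068 0 0 0 -1;0 0.02 -0.0134 0 0 0 -1;0 0.02 -0.0134 0 0 0 -1'
python3 - <<'E'
from h import *
from station import bot
show(); c=bot.camera_info("wrist")
import pickle; pickle.dump(c,open("pics/w6.pkl","wb"))
for n in ["wrist","side"]:
    im=bot.get_image(n); cv2.imwrite(f"pics/{n}6.png",im[:,:,::-1])
cv2.imwrite("pics/side6c.png",cv2.resize(im[200:300,140:240,::-1],None,fx=6,fy=6,interpolation=cv2.INTER_CUBIC))
E
```

```text
time: 8.6
eef_pos: [479.2, 313.8, 249.7]
eef_rot: [0.376, 0.69, 0.542, 0.297]
force: [3.4, 0.1, 5.3]
grip_width: -0.1
t 8.6 tcp mic [-164.2    7.8  249.7] grasp [-118.7    7.7  220.5] tip [-103.1    7.6  210.5] pitch 32.7 head-mic -0.2 q [ 0.764 -0.282 -0.587  0.567 -0.788  0.703] F [3.4 0.1 5.3] w -0.1
time: 8.85
eef_pos: [478.8, 314.8, 271.1]
eef_rot: [0.376, 0.69, 0.542, 0.299]
force: [0.4, 0.5, 0.9]
grip_width: 0.2
t 8.85 tcp mic [-164.8    8.7  271.1] grasp [-119.3    8.7  242. ] tip [-103.7    8.7  232. ] pitch 32.6 head-mic 0.0 q [ 0.766 -0.298 -0.556  0.612 -0.787  0.704] F [0.4 0.5 0.9] w 0.2
```

View pics/wrist6.png

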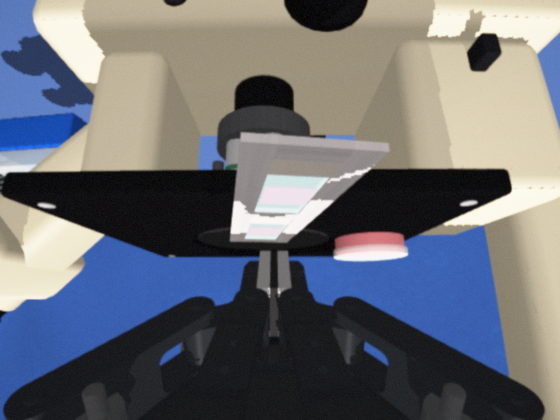

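View pics/side6c.png

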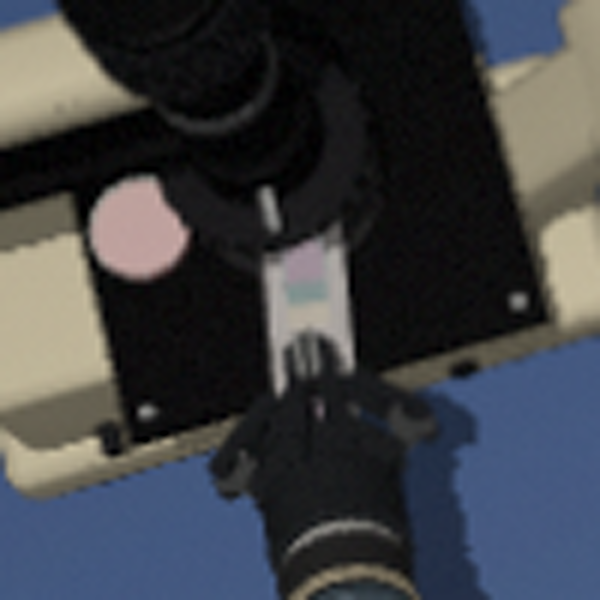

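```bash
python3 - <<'E'
import cv2
a=cv2.imread("pics/wrist6.png"); cv2.imwrite("pics/w6c.png",cv2.resize(a[125:265,220:400],None,fx=4.2,fy=4.2,interpolation=cv2.INTER_CUBIC))
E
```

```text
(no output)
```

View pics/w6c.png

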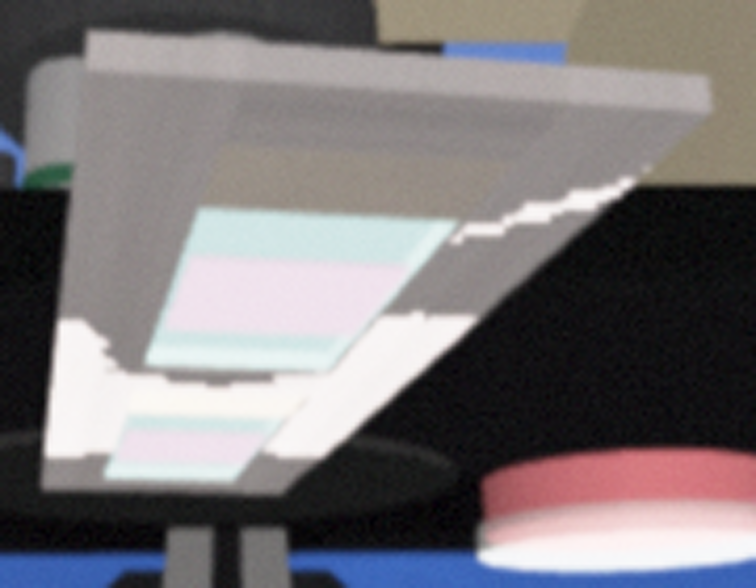

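```bash
python3 - <<'E'
from h import *
import pickle
c=pickle.load(open("pics/w6.pkl","rb")); CI['wrist']=c
cw=[("wrist",(240.2,141.2),(-85,-23,203)),("wrist",(389,151.2),(-85,23,203)),("wrist",(241,132.6),(-85,-23,200)),("wrist",(389.5,143.1),(-85,23,200)),("wrist",(230.2,241.7),(85,-23,203)),("wrist",(287.9,242.6),(85,23,203))]
k,r=fitpl(cw,[600,270,-.3]); print(k,np.degrees(k[2]),r.round(1).tolist()); print(tomic(k),np.degrees(k[2]-MIC[2]))
a=pl(k)([[-85,0,201.5],[85,0,201.5]]); print([tomic(q) for q in a])
ow=[("wrist",(4,172),(-120,-125,200)),("wrist",(510,170),(-120,125,200))]
print(proj("wrist",mic2w([[-120,-125,186],[-120,125,186],[120,-125,200]])))
E
```

```text
[ 5.49209699e+02  2.99451816e+02 -3.82664623e-01] -21.925067890808464 [[1.3, -0.1], [-0.4, -0.3], [0.7, -0.7], [-1.9, -0.8], [0.9, -1.4], [-0.5, -1.1]]
[-92.76657887  10.09966728] -8.506396328844586
[array([-176.83152414,   22.67285206]), array([-8.70163359, -2.4735175 ])]
[[  7.83218169 170.21950205]
 [505.08786202 167.51867126]
 [163.56651955 256.74141585]]
```

```bash
cat >> h.py <<'E'
CAR=np.array([549.2,299.5,-0.3827])
def onc(dx,dy,z,p=None):
    return pl(CAR if p is None else p)([[dx,dy,z]])[0]
E
python3 - <<'E'
from h import *
print(onc(-165,0,262))
plan(onc(-165,0,262),tool_R(0,CAR[2]))
E
```

```text
[396.13613852 361.11537396 262.        ]
shift [ 0.0328 -0.0691 -0.0911] turn [-0.5446 -0.1358  0.0376] mm [ 26.2 -55.3 -72.9] deg [-32.7  -8.2   2.3] rows>= 4.7 t 8.95
```

```bash
python3 -m jog '0.008 -0.0173 -0.0228 -0.136 -0.034 0.0094 -1;0.0164 -0.0345 -0.0455 -0.272 -0.068 0.019 -1;0.0246 -0.052 -0.0683 -0.41 -0.1 0.028 -1;0.0328 -0.0691 -0.0911 -0.5446 -0.1358 0.0376 0;0.0328 -0.0691 -0.0911 -0.5446 -0.1358 0.0376 1;0.0328 -0.0691 -0.0911 -0.5446 -0.1358 0.0376 1;0.0328 -0.0691 -0.0911 -0.5446 -0.1358 0.0376 1;0.0328 -0.0691 -0.0911 -0.5446 -0.1358 0.0376 1'; python3 - <<'E'
from h import *
show()
plan(onc(-165,0,201.5),tool_R(0,CAR[2]))
E
```

```text
time: 9.62
eef_pos: [400.2, 365.6, 261.4]
eef_rot: [0.581, 0.586, 0.403, 0.396]
force: [0.8, 1.0, 0.6]
grip_width: 60.8
t 9.62 tcp mic [-253.    39.9  261.4] grasp [-199.5   32.6  260.7] tip [-181.1   30.1  260.5] pitch 0.7 head-mic -7.8 q [ 1.066 -0.02  -0.797 -0.681 -1.436  0.091] F [0.8 1.  0.6] w 60.8
shift [-0.0068 -0.0749 -0.0018] turn [-0.0124 -0.0121  0.0045] mm [ -5.4 -60.   -1.4] deg [-0.7 -0.7  0.3] rows>= 1.4 t 9.62
```

```bash
python3 - <<'E'
from h import *
plan(onc(-152,0,220),tool_R(20,CAR[2]))
E
```

```text
shift [-0.0071 -0.0516  0.0142] turn [ 0.321  -0.0112  0.0066] mm [ -5.7 -41.3  11.3] deg [19.3 -0.7  0.4] rows>= 2.7 t 9.62
```

```bash
python3 -m jog '-0.003 -0.02 0 0.12 -0.005 0.003 1;-0.0071 -0.0516 0.0142 0.321 -0.0112 0.0066 1;-0.0071 -0.0516 0.0142 0.321 -0.0112 0.0066 1;-0.0071 -0.0516 0.0142 0.321 -0.0112 0.0066 1;-0.0071 -0.0516 0.0142 0.321 -0.0112 0.0066 1;-0.0071 -0.0516 0.0142 0.321 -0.0112 0.0066 1'; python3 - <<'E'
from h import *
from station import bot
show()
plan(onc(-111.7,0,220),tool_R(20,CAR[2]))
c=bot.camera_info("wrist")
import pickle; pickle.dump(c,open("pics/w7.pkl","wb"))
for n in ["wrist","side","scene"]:
    im=bot.get_image(n); cv2.imwrite(f"pics/{n}7.png",im[:,:,::-1])
E
```

```text
time: 10.12
eef_pos: [410.8, 361.5, 218.4]
eef_rot: [0.501, 0.652, 0.453, 0.345]
force: [0.7, 1.5, -0.3]
grip_width: 85.3
t 10.12 tcp mic [-241.8   38.4  218.4] grasp [-190.    31.8  204.3] tip [-172.2   29.6  199.5] pitch 15.1 head-mic -7.2 q [ 1.025 -0.082 -0.613  0.437 -1.25   0.94 ] F [ 0.7  1.5 -0.3] w 85.3
shift [-0.0085  0.0149  0.0474] turn [ 0.082  -0.0209  0.0105] mm [-6.8 11.9 37.9] deg [ 4.9 -1.3  0.6] rows>= 1.0 t 10.12
```

View pics/wrist7.png

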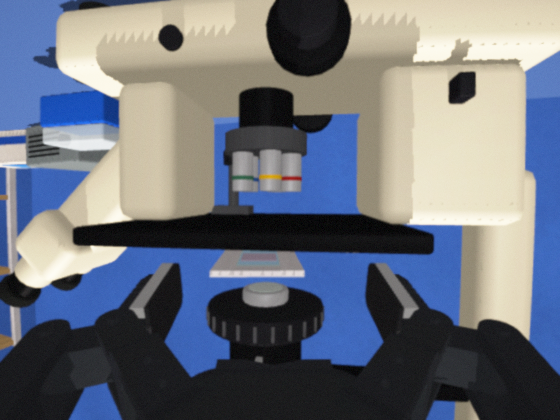

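View pics/side7.png

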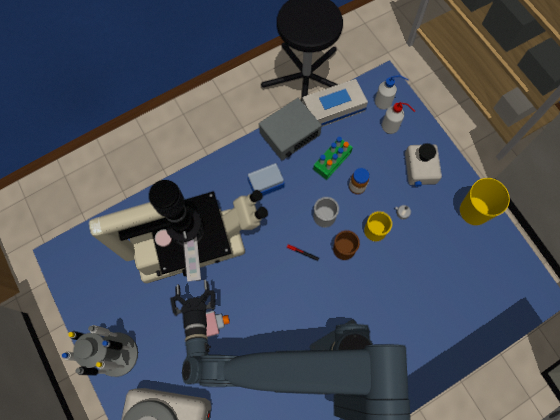

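```bash
python3 -m jog '-0.0085 0.002 0.001 0.082 -0.0209 0.0105 1;-0.0085 0.004 0.008 0.082 -0.0209 0.0105 1;-0.0085 0.004 0.008 0.082 -0.0209 0.0105 1'; python3 - <<'E'
from h import *
from station import bot
show()
plan(onc(-111.7,0,220),tool_R(20,CAR[2]))
c=bot.camera_info("wrist"); CI['wrist']=c
im=bot.get_image("wrist"); cv2.imwrite(f"pics/wrist8.png",im[:,:,::-1])
for L in [(-85,-23,203),(-85,23,203),(-85,-23,200),(-85,23,200)]: print(L,proj("wrist",onc(*L)))
E
```

```text
time: 10.52
eef_pos: [417.9, 355.3, 224.8]
eef_rot: [0.476, 0.678, 0.455, 0.326]
force: [-0.1, -0.2, 0.6]
grip_width: 85.6
t 10.52 tcp mic [-233.5   33.9  224.8] grasp [-183.1   26.6  206.8] tip [-165.8   24.   200.6] pitch 19.5 head-mic -8.3 q [ 0.996 -0.09  -0.554  0.604 -1.18   1.045] F [-0.1 -0.2  0.6] w 85.6
shift [-0.0034  0.0073  0.0385] turn [ 0.0082 -0.0033 -0.0088] mm [-2.7  5.8 30.8] deg [ 0.5 -0.2 -0.5] rows>= 0.8 t 10.52
(-85, -23, 203) [[217.32523845 274.55081905]]
(-85, 23, 203) [[315.9501095  273.64518053]]
(-85, -23, 200) [[217.29609063 268.09217247]]
(-85, 23, 200) [[315.86495836 267.1841033 ]]
```

View pics/wrist8.png

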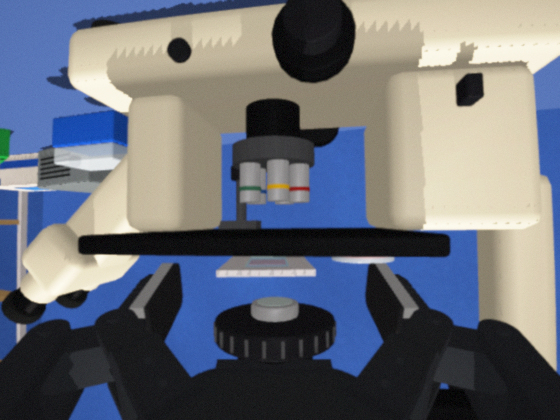

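```bash
python3 -m jog '-0.0025 0.0025 0.013 0.008 -0.003 -0.008 1;-0.0034 0.005 0.026 0.008 -0.003 -0.008 1;-0.0034 0.0073 0.0385 0.008 -0.003 -0.008 1;-0.0034 0.0073 0.0385 0.008 -0.003 -0.008 1'; python3 - <<'E'
from h import *
from station import bot
show()
plan(onc(-111.7,0,220),tool_R(20,CAR[2]))
c=bot.camera_info("wrist"); CI['wrist']=c
im=bot.get_image("wrist"); cv2.imwrite(f"pics/wrist9.png",im[:,:,::-1])
E
```

```text
time: 10.9
eef_pos: [445.8, 340.4, 218.3]
eef_rot: [0.476, 0.679, 0.458, 0.322]
force: [0.2, -0.3, 0.1]
grip_width: 85.3
t 10.9 tcp mic [-202.8   26.   218.3] grasp [-152.6   18.4  199.9] tip [-135.3   15.9  193.6] pitch 19.9 head-mic -8.5 q [ 0.93  -0.104 -0.593  0.467 -1.141  0.912] F [ 0.2 -0.3  0.1] w 85.3
shift [ 0.0008  0.0018 -0.0014] turn [ 0.0018 -0.     -0.0016] mm [ 0.6  1.4 -1.1] deg [ 0.1 -0.  -0.1] rows>= 0.0 t 10.9
```

View pics/wrist9.png

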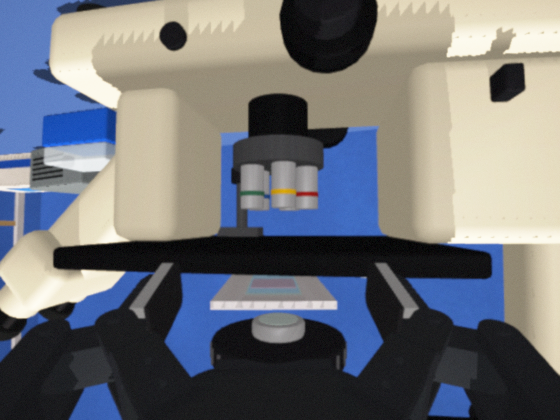

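```bash
python3 -m jog '0 0.0018 -0.0014 0 0 0 0.3;0 0.0018 -0.0014 0 0 0 0.1;0 0.0018 -0.0014 0 0 0 -1;0 0.0018 -0.0014 0 0 0 -1;0 0.0018 -0.0014 0 0 0 -1;0 0.0018 -0.0014 0 0 0 -1' 60; python3 - <<'E'
from h import *
from station import bot
show()
im=bot.get_image("wrist"); cv2.imwrite(f"pics/wrist10.png",im[:,:,::-1])
E
```

```text
time: 11.45
eef_pos: [444.7, 341.2, 220.3]
eef_rot: [0.475, 0.679, 0.458, 0.322]
force: [-0.3, 0.9, 0.7]
grip_width: 44.5
t 11.45 tcp mic [-204.1   26.5  220.3] grasp [-153.9   19.   202. ] tip [-136.6   16.4  195.6] pitch 19.9 head-mic -8.5 q [ 0.932 -0.106 -0.589  0.477 -1.142  0.916] F [-0.3  0.9  0.7] w 44.5
```

View pics/wrist10.png

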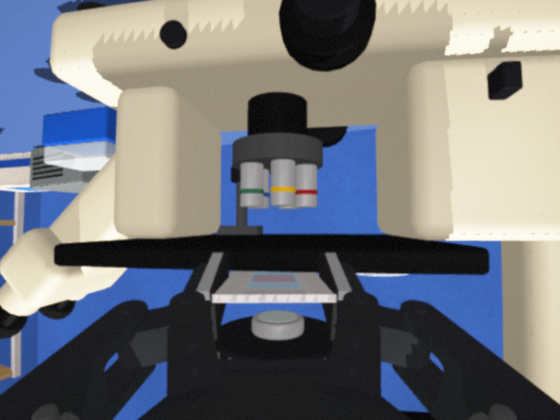

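```bash
python3 -m jog '0 0.003 -0.0011 0 0 0 -1;0 0.006 -0.0022 0 0 0 -1;0 0.0094 -0.0034 0 0 0 -1;0 0.0094 -0.0034 0 0 0 -1'; python3 - <<'E'
from h import *
from station import bot
show()
im=bot.get_image("wrist"); cv2.imwrite(f"pics/wrist11.png",im[:,:,::-1])
im=bot.get_image("scene"); cv2.imwrite(f"pics/scene11.png",cv2.resize(im[100:260,270:450,::-1],None,fx=3.7,fy=3.7,interpolation=cv2.INTER_CUBIC))
E
```

```text
time: 11.83
eef_pos: [445.0, 341.3, 229.1]
eef_rot: [0.475, 0.679, 0.458, 0.322]
force: [-0.1, 0.5, -0.5]
grip_width: 44.9
t 11.83 tcp mic [-203.9   26.6  229.1] grasp [-153.6   19.1  210.7] tip [-136.3   16.5  204.4] pitch 19.9 head-mic -8.5 q [ 0.932 -0.117 -0.58   0.495 -1.142  0.916] F [-0.1  0.5 -0.5] w 44.9
```

View pics/wrist11.png

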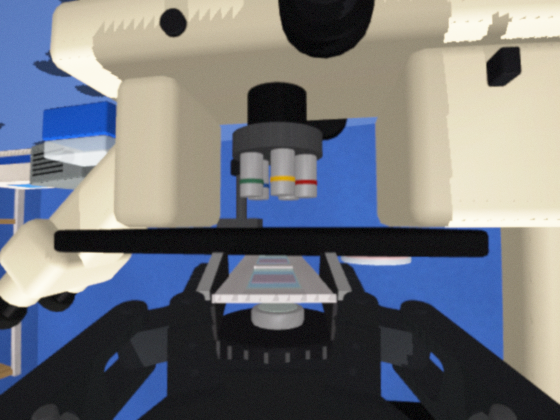

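View pics/scene11.png

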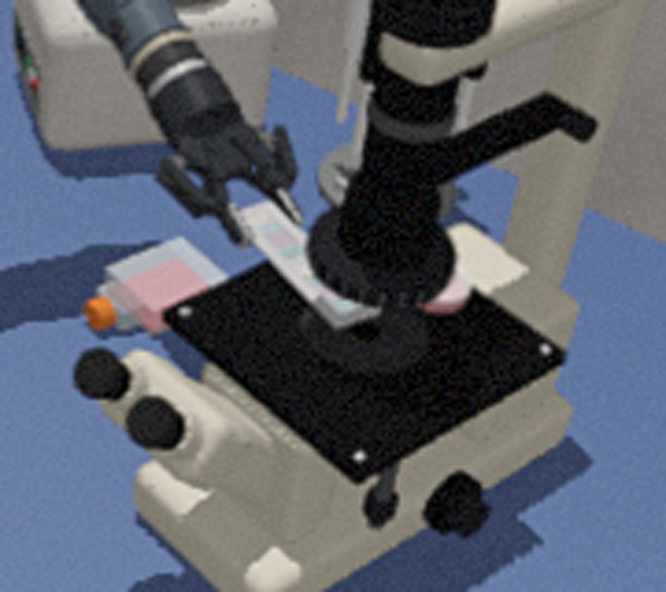

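```bash
python3 -m jog '0 -0.004 -0.0110 0 0 0 -1;0 -0.0107 -0.0294 0 0 0 -1;0 -0.0171 -0.047 0 0 0 -1;0 -0.0235 -0.0646 0 0 0 -1;0 -0.03 -0.0822 0 0 0 -1;0 -0.0342 -0.094 0 0 0 -1;0 -0.0342 -0.094 0 0 0 -1'; python3 - <<'E'
from h import *
from station import bot
show(); s=bot.get_state(); p=s['eef_pos']; h=-.3827
a=p+np.array([np.cos(h),np.sin(h),0])*(50.7+24-170+170*2-24-0)*0
e=p+np.array([np.cos(h),np.sin(h),0])*(26.7+170); print("endB mic",tomic(e))
E
```

```text
time: 12.52
eef_pos: [369.7, 372.1, 228.2]
eef_rot: [0.475, 0.678, 0.459, 0.322]
force: [0.3, 0.4, -0.5]
grip_width: 44.7
t 12.52 tcp mic [-284.3   39.1  228.2] grasp [-234.1   31.7  209.7] tip [-216.8   29.2  203.4] pitch 20.0 head-mic -8.3 q [ 1.099 -0.042 -0.475  0.891 -1.211  1.308] F [ 0.3  0.4 -0.5] w 44.7
endB mic [-89.73295842  10.00633846]
```

```bash
python3 - <<'E'
from h import *
plan([335,355,400],tool_R(20,CAR[2]))
E
```

```text
shift [-0.0357  0.1908 -0.1037] turn [ 0.0004 -0.0026 -0.    ] mm [-28.6 152.7 -83. ] deg [ 0.  -0.2 -0. ] rows>= 4.2 t 12.52
```

```bash
python3 -m jog '0 0.023 -0.0085 0 0 0 -1;-0.005 0.06 -0.03 0 0 0 -1;-0.015 0.1 -0.05 0 0 0 -1;-0.025 0.14 -0.075 0 0 0 -1;-0.0357 0.175 -0.097 0 0 0 -1;-0.0357 0.1908 -0.1037 0 0 0 -1;-0.0357 0.1908 -0.1037 0 0 0 -1'; python3 - <<'E'
from h import *
from station import bot
show()
im=bot.get_image("scene"); cv2.imwrite(f"pics/scene12.png",im[:,:,::-1])
im=bot.get_image("side"); cv2.imwrite(f"pics/side12.png",im[:,:,::-1])
plan([350,150,420],tool_R(75,CAR[2]))
E
```

```text
time: 13.1
eef_pos: [335.6, 355.6, 405.7]
eef_rot: [0.473, 0.679, 0.456, 0.326]
force: [-0.7, 0.4, -0.6]
grip_width: 44.8
t 13.1 tcp mic [-313.6   15.2  405.7] grasp [-263.3    8.   387.3] tip [-246.     5.5  381. ] pitch 19.9 head-mic -8.1 q [ 1.15  -0.173 -0.229  1.392 -1.221  1.452] F [-0.7  0.4 -0.6] w 44.8
shift [-0.2311  0.0629  0.0965] turn [ 9.158e-01 -3.300e-03  1.000e-04] mm [-184.9   50.4   77.2] deg [54.9 -0.2  0. ] rows>= 7.7 t 13.2
```

View pics/scene12.png

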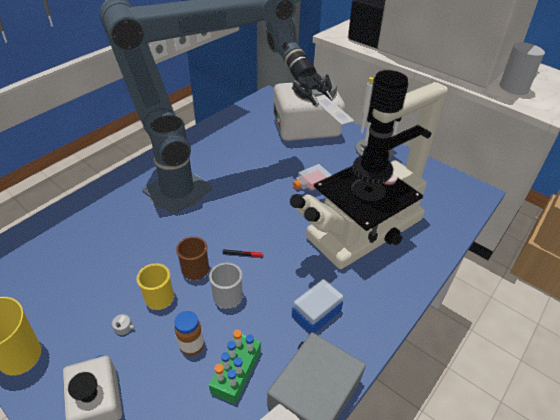

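View pics/side12.png

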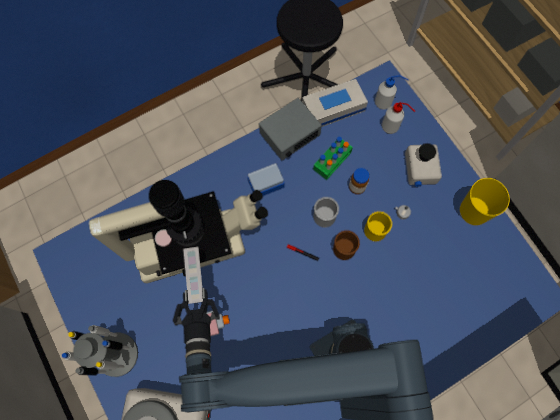

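```bash
python3 - <<'E'
from h import *
from station import bot
for n in ["scene","side"]:
    for o in bot.look_for(n,"jar")[:5]: print(n,np.round(o['bbox'],1),round(o['p'],2))
for n in ["scene","side"]:
    a=cv2.imread(f"pics/{n}12.png"); x0,y0=(195,250) if n=="scene" else (300,185)
    cv2.imwrite(f"pics/{n}12j.png",cv2.resize(a[y0:y0+65,x0:x0+65],None,fx=8,fy=8,interpolation=cv2.INTER_CUBIC))
E
python3 -m jog '-0.01 0.003 0.005 0.05 0 0 -1;-0.03 0.01 0.014 0.13 0 0 -1;-0.055 0.016 0.024 0.22 0 0 -1;-0.08 0.023 0.034 0.31 0 0 -1;-0.105 0.03 0.044 0.41 0 0 -1;-0.13 0.036 0.054 0.51 0 0 -1;-0.155 0.043 0.065 0.61 0 0 -1;-0.18 0.05 0.075 0.71 0 0 -1;-0.205 0.057 0.086 0.81 0 0 -1;-0.2311 0.0629 0.0965 0.9158 0 0 -1;-0.2311 0.0629 0.0965 0.9158 0 0 -1'; python3 - <<'E'
from h import *
show()
E
```

```text
scene [209.6 264.1 244.6 305.2] 0.77
scene [138.1 263.2 174.1 311.9] 0.77
scene [177.8 232.5 207.5 280.3] 0.61
side [333.3 232.6 358.6 260.5] 0.95
side [316.  197.2 338.4 226.9] 0.75
side [364.8 213.7 390.2 243.6] 0.61
time: 14.22
eef_pos: [352.6, 143.7, 417.2]
eef_rot: [0.109, 0.825, 0.551, 0.069]
force: [-0.0, 0.4, -1.1]
grip_width: 44.6
t 14.22 tcp mic [-247.9 -187.   417.2] grasp [-234.3 -189.6  365. ] tip [-229.6 -190.5  347. ] pitch 75.2 head-mic -10.7 q [ 0.322 -0.417 -0.088  1.707 -0.174  0.698] F [-0.   0.4 -1.1] w 44.6
```

View pics/scene12j.png

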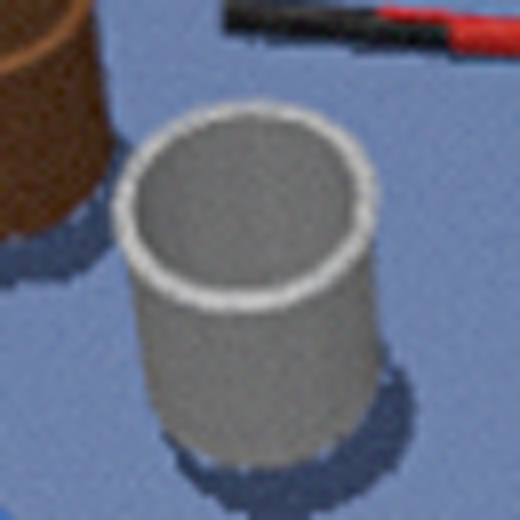

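View pics/side12j.png

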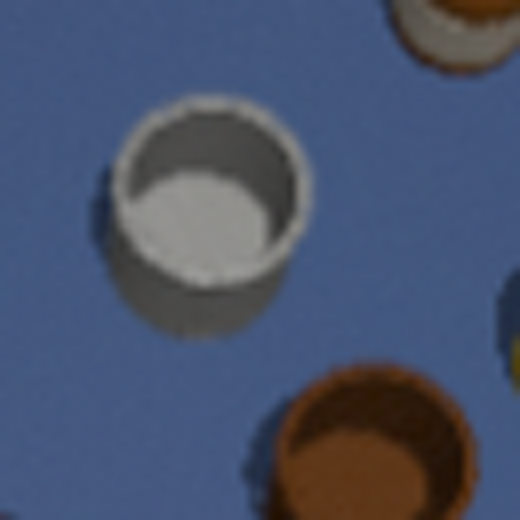

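```bash
python3 - <<'E'
from h import *
def fitrim(obs):
    a=np.linspace(0,2*np.pi,72)
    def box(n,p):
        q=proj(n,np.c_[p[0]+46.5*np.cos(a),p[1]+46.5*np.sin(a),0*a+103]); return np.r_[q.min(0),q.max(0)]
    f=lambda p:np.concatenate([box(n,p)-b for n,b in obs])
    s=least_squares(f,[486,-212]); return s.x,f(s.x).round(2)
sc=np.array([112,100,382,312])/8+[195,250,195,250]; sd=np.array([112,94,314,290])/8+[300,185,300,185]
print(fitrim([("scene",sc)]),fitrim([("side",sd)]),fitrim([("scene",sc),("side",sd)]))
print(fitcyl([("scene",[209,262.5,242.7,308.7]),("side",[314,196.7,339.3,227.3])],0,105,44,46.5))
E
```

```text
(array([ 485.44516285, -210.80804183]), array([ 0.31,  0.09, -0.31, -0.06])) (array([ 482.55397795, -215.05350662]), array([ 0.13,  0.41, -0.13, -0.39])) (array([ 484.41257244, -212.3568089 ]), array([-0.35,  0.22, -0.96,  0.07, -0.75,  0.35, -1.01, -0.45]))
(array([ 484.89210305, -213.144264  ]), array([-0.5,  0. , -0.6,  0.9, -1.4,  0. , -0.9,  0.6]))
```

```bash
cat >> h.py <<'E'
_Rg=rot(np.array([0.475,0.679,0.458,0.322])/np.linalg.norm([0.475,0.679,0.458,0.322])); _pg=np.array([444.7,341.2,220.3])
def in_tool(P): return _Rg.inv().apply(P-_pg)
EA=in_tool(onc(-85,0,201.5)); EB=in_tool(onc(85,0,201.5))
JAR=np.array([484.5,-212.5])
def tcp_for_B(B,Rt): return np.array(B)-Rt.apply(EB)
E
python3 - <<'E'
from h import *
from station import bot
print(EA,EB)
Rt=tool_R(90,CAR[2]); hd=np.array([np.cos(CAR[2]),np.sin(CAR[2])])
B=[*(JAR+18*hd),7.5]; T=tcp_for_B(B,Rt); print("final TCP",T, "endA",T+Rt.apply(EA), 'tip z',T[2]-72.6)
s=bot.get_state(); r=rot(s['eef_rot']); print("now A,B",s['eef_pos']+r.apply(EA),s['eef_pos']+r.apply(EB))
T2=T.copy(); T2[2]=400; plan(T2,Rt)
im=bot.get_image("scene"); cv2.imwrite("pics/scene13.png",im[:,:,::-1])
im=bot.get_image("wrist"); cv2.imwrite("pics/wrist13.png",im[:,:,::-1])
c=bot.camera_info("wrist"); print(proj("wrist",np.array([s['eef_pos']+r.apply(EA),s['eef_pos']+r.apply(EB)]),c), proj("scene",np.array([s['eef_pos']+r.apply(EA),s['eef_pos']+r.apply(EB)])))
E
```

```text
[ 0.29133396 -8.27636942 32.27848447] [  0.24549164  49.77156217 192.06094764]
final TCP [ 454.93512697 -200.86338917  199.56094764] endA [ 447.36626387 -197.50251464  167.28246317] tip z 126.96094763639763
now A,B [352.8646608  143.63989603 383.86097506] [442.04036384 105.41586377 244.26650043]
shift [-0.3484  0.2679  0.0958] turn [ 0.2472  0.0083 -0.0099] mm [-278.7  214.3   76.6] deg [14.8  0.5 -0.6] rows>= 8.6 t 14.22
[[265.32055547 303.37235517]
 [269.13071168 256.89071026]] [[274.49500903 121.52159714]
 [287.64354751 176.741417  ]]
```

View pics/scene13.png

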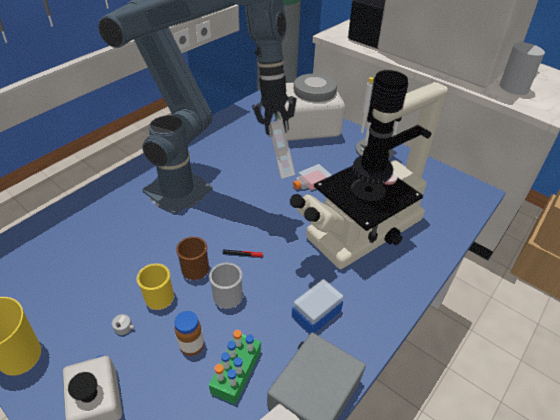

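View pics/wrist13.png

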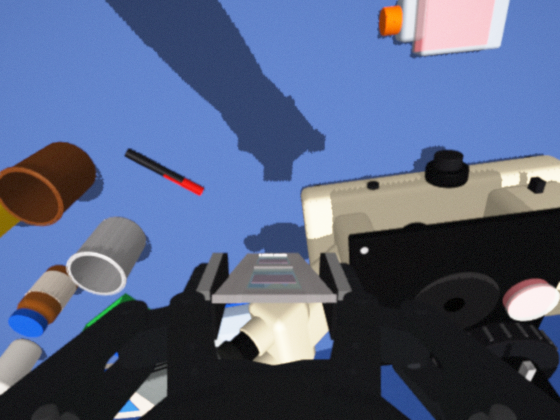

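```bash
python3 -m jog '-0.02 0.015 0.005 0.02 0 0 -1;-0.055 0.042 0.015 0.04 0 0 -1;-0.095 0.073 0.026 0.07 0 0 -1;-0.135 0.104 0.037 0.1 0 0 -1;-0.175 0.135 0.048 0.13 0 0 -1;-0.215 0.165 0.059 0.16 0 0 -1;-0.255 0.196 0.07 0.19 0.004 -0.005 -1;-0.29 0.223 0.08 0.22 0.008 -0.01 -1;-0.325 0.25 0.09 0.2472 0.008 -0.01 -1;-0.3484 0.2679 0.0958 0.2472 0.008 -0.01 -1;-0.3484 0.2679 0.0958 0.2472 0.008 -0.01 -1;-0.3484 0.2679 0.0958 0.2472 0.008 -0.01 -1'; python3 - <<'E'
from h import *
from station import bot
show()
Rt=tool_R(90,CAR[2]); hd=np.array([np.cos(CAR[2]),np.sin(CAR[2])])
T=tcp_for_B([*(JAR+18*hd),125],Rt); plan(T,Rt)
s=bot.get_state(); r=rot(s['eef_rot']); 
for n in ["scene","side","wrist"]:
    c=bot.camera_info(n); im=bot.get_image(n); cv2.imwrite(f"pics/{n}14.png",im[:,:,::-1])
    print(n,proj(n,np.array([s['eef_pos']+r.apply(EA),s['eef_pos']+r.apply(EB)]),c).round(1).tolist())
E
```

```text
time: 15.32
eef_pos: [456.8, -195.6, 396.2]
eef_rot: [-0.002, 0.826, 0.563, -0.0]
force: [0.7, 0.7, -0.1]
grip_width: 44.7
t 15.32 tcp mic [ -67.8 -492.9  396.2] grasp [ -68.  -492.8  342.2] tip [ -68.1 -492.8  323.6] pitch 89.8 head-mic 148.8 q [-5.400e-01  2.400e-02  2.610e-01  1.812e+00  1.000e-03 -1.660e-01] F [ 0.7  0.7 -0.1] w 44.7
shift [-0.0071  0.0006  0.0989] turn [-0.0036 -0.0015  0.0083] mm [-5.7  0.5 79.1] deg [-0.2 -0.1  0.5] rows>= 1.9 t 15.32
scene [[214.7, 197.5], [227.6, 255.7]]
side [[332.3, 194.9], [325.3, 195.5]]
wrist [[270.9, 296.5], [272.4, 253.9]]
```

View pics/scene14.png

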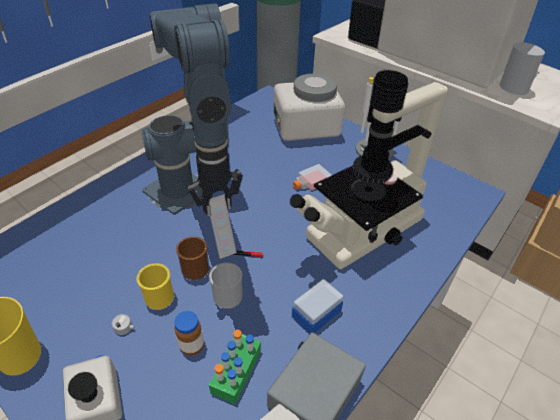

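View pics/wrist14.png

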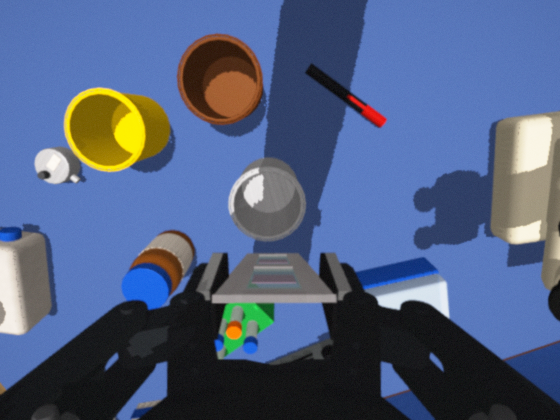

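View pics/side14.png

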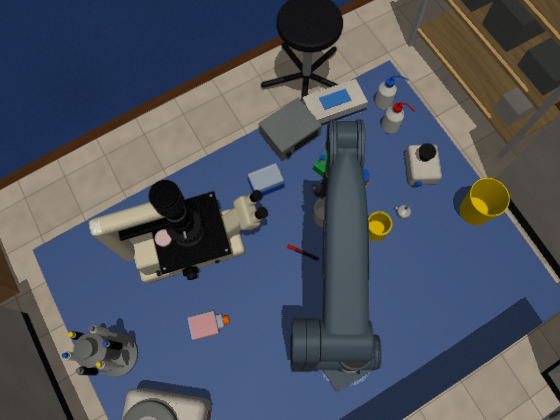

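```bash
python3 - <<'E'
import cv2
a=cv2.imread("pics/wrist14.png"); cv2.imwrite("pics/w14c.png",cv2.resize(a[145:255,210:325],None,fx=5,fy=5,interpolation=cv2.INTER_CUBIC))
E
```

```text
(no output)
```

View pics/w14c.png

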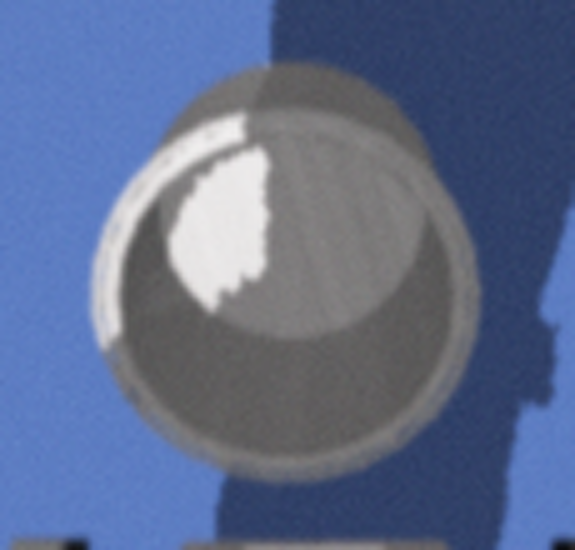

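```bash
python3 - <<'E'
from h import *
from station import bot
c=bot.camera_info("wrist"); CI['wrist']=c
a=np.linspace(0,2*np.pi,72)
def box(n,p):
    q=proj(n,np.c_[p[0]+46.5*np.cos(a),p[1]+46.5*np.sin(a),0*a+103]); return np.r_[q.min(0),q.max(0)]
f=lambda p:box("wrist",p)-[228.4,166.6,306.2,241.4]
s=least_squares(f,[486,-212]); print(s.x,s.fun)
JAR=s.x
J2=(s.x+[484.5,-212.5])/2
Rt=tool_R(90,CAR[2]); hd=np.array([np.cos(CAR[2]),np.sin(CAR[2])])
for J in (JAR,J2):
    plan(tcp_for_B([*(J+18*hd),125],Rt),Rt)
E
```

```text
[ 485.23949479 -213.03304104] [ 0.34260922  0.35701054 -0.34191997 -0.43848341]
shift [-0.0087  0.0027  0.102 ] turn [ 0.0001 -0.0014  0.0101] mm [-7.   2.2 81.6] deg [ 0.  -0.1  0.6] rows>= 2.0 t 15.47
shift [-0.0086  0.0022  0.102 ] turn [ 0.0001 -0.0014  0.0101] mm [-6.9  1.7 81.6] deg [ 0.  -0.1  0.6] rows>= 2.0 t 15.47
```

```bash
python3 -m jog '-0.004 0.001 0.02 0 0 0.005 -1;-0.0086 0.0024 0.05 0 -0.001 0.01 -1;-0.0086 0.0024 0.08 0 -0.001 0.01 -1;-0.0086 0.0024 0.102 0 -0.001 0.01 -1;-0.0086 0.0024 0.102 0 -0.001 0.01 -1;-0.0086 0.0024 0.102 0 -0.001 0.01 -1'; python3 - <<'E'
from h import *
from station import bot
show()
JAR=np.array([485,-212.9])
Rt=tool_R(90,CAR[2]); hd=np.array([np.cos(CAR[2]),np.sin(CAR[2])])
plan(tcp_for_B([*(JAR+18*hd),20],Rt),Rt)
s=bot.get_state(); r=rot(s['eef_rot']); B=s['eef_pos']+r.apply(EB); print(B, (B[:2]-JAR)@hd, (B[:2]-JAR)@[-hd[1],hd[0]])
for n in ["scene","wrist"]:
    im=bot.get_image(n); cv2.imwrite(f"pics/{n}15.png",im[:,:,::-1])
a=cv2.imread("pics/scene15.png"); cv2.imwrite("pics/scene15c.png",cv2.resize(a[180:330,160:300],None,fx=4,fy=4,interpolation=cv2.INTER_CUBIC))
E
```

```text
time: 15.97
eef_pos: [454.9, -199.5, 316.6]
eef_rot: [-0.001, 0.828, 0.561, -0.0]
force: [-0.6, -0.6, -0.7]
grip_width: 44.5
t 15.97 tcp mic [ -68.7 -497.1  316.6] grasp [ -68.7 -497.1  262.6] tip [ -68.8 -497.1  244. ] pitch 89.9 head-mic 149.9 q [-0.549 -0.02   0.055  1.648  0.    -0.168] F [-0.6 -0.6 -0.7] w 44.5
shift [-0.0019  0.0016  0.1307] turn [-0.0014 -0.0006  0.0022] mm [ -1.5   1.3 104.6] deg [-0.1 -0.   0.1] rows>= 2.5 t 15.97
[ 501.02157907 -217.54854891  124.49563737] 16.598465688171355 1.6706105454905307
```

View pics/scene15c.png

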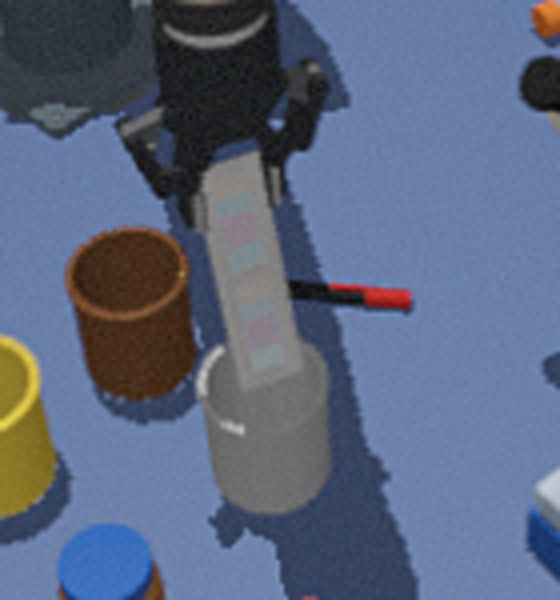

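View pics/wrist15.png

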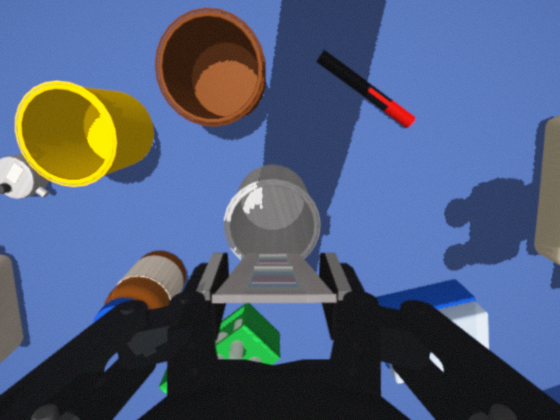

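```bash
python3 -m jog '-0.001 0.001 0.015 0 0 0.002 -1;-0.0019 0.0016 0.035 0 0 0.002 -1;-0.0019 0.0016 0.055 0 0 0.002 -1;-0.0019 0.0016 0.07 0 0 0.002 -1;-0.0019 0.0016 0.07 0 0 0.002 -1'; python3 - <<'E'
from h import *
from station import bot
show()
im=bot.get_image("scene"); cv2.imwrite("pics/scene16c.png",cv2.resize(im[180:330,160:300,::-1],None,fx=4,fy=4,interpolation=cv2.INTER_CUBIC))
JAR=np.array([485,-212.9])
Rt=tool_R(90,CAR[2]); hd=np.array([np.cos(CAR[2]),np.sin(CAR[2])])
plan(tcp_for_B([*(JAR+18*hd),15],Rt),Rt)
E
```

```text
time: 16.48
eef_pos: [455.8, -201.9, 260.4]
eef_rot: [-0.001, 0.829, 0.56, -0.0]
force: [-1.2, 0.6, -1.9]
grip_width: 44.6
t 16.48 tcp mic [ -67.2 -499.3  260.4] grasp [ -67.3 -499.2  206.4] tip [ -67.3 -499.2  187.8] pitch 89.9 head-mic 141.7 q [-0.552 -0.026 -0.062  1.536  0.    -0.169] F [-1.2  0.6 -1.9] w 44.6
shift [ 0.0007 -0.0013  0.0684] turn [ 0.0007 -0.0002 -0.0005] mm [ 0.6 -1.1 54.7] deg [ 0. -0. -0.] rows>= 1.3 t 16.53
```

View pics/scene16c.png

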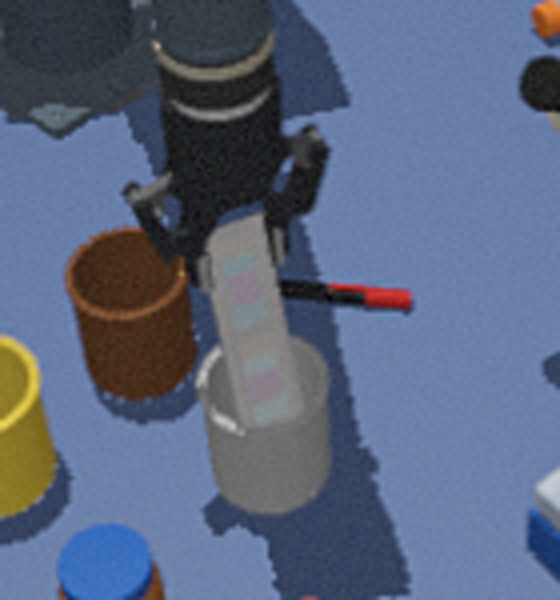

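```bash
python3 -m jog '0 0 0.015 0 0 0 -1;0.0007 -0.0013 0.033 0 0 0 -1;0.0007 -0.0013 0.051 0 0 0 -1;0.0007 -0.0013 0.0684 0 0 0 -1;0.0007 -0.0013 0.0684 0 0 0 -1'
python3 -m jog '0 0 0.004 0 0 0 -1;0 0 0.004 0 0 0 -1'
python3 -m jog '0 0 0.0025 0 0 0 -1;0 0 0.0025 0 0 0 -1'
```

```text
time: 16.95
eef_pos: [454.6, -200.8, 205.3]
eef_rot: [-0.001, 0.829, 0.559, -0.0]
force: [-0.4, -0.1, -1.5]
grip_width: 44.6
time: 17.12
eef_pos: [454.9, -200.9, 202.7]
eef_rot: [-0.001, 0.829, 0.559, -0.0]
force: [-0.7, -0.2, -2.2]
grip_width: 44.8
time: 17.28
eef_pos: [455.4, -201.3, 201.7]
eef_rot: [-0.0, 0.829, 0.559, 0.0]
force: [0.9, 0.2, -1.9]
grip_width: 44.5
```

```bash
for i in 1 2 3; do python3 -m jog '0 0 0.0014 0 0 0 -1;0 0 0.0014 0 0 0 -1' | grep -E "pos|force"; done
```

```text
eef_pos: [455.8, -201.5, 201.3]
force: [-0.4, -1.0, -0.8]
eef_pos: [455.9, -201.6, 200.3]
force: [0.5, 0.4, -2.0]
eef_pos: [455.8, -201.6, 199.0]
force: [0.2, -0.9, -1.2]
```

```bash
for i in 1 2 3; do python3 -m jog '0 0 0.0014 0 0 0 -1;0 0 0.0014 0 0 0 -1' | grep -E "pos|force"; done
```

```text
eef_pos: [455.8, -201.6, 198.1]
force: [0.2, -0.3, 0.9]
eef_pos: [455.9, -201.6, 198.1]
force: [-2.1, 1.1, 3.9]
eef_pos: [455.9, -201.6, 198.0]
force: [-2.5, 1.7, 5.7]
```

```bash
python3 -m jog '0 0 0 0 0 0 -1;0 0 0 0 0 0 0.2;0 0 0 0 0 0 0.4;0 0 0 0 0 0 0.6;0 0 0 0 0 0 0.7;0 0 0 0 0 0 0.7'; python3 - <<'E'
from h import *
from station import bot
show()
for n in ["scene","wrist"]:
    im=bot.get_image(n); cv2.imwrite(f"pics/{n}17.png",im[:,:,::-1])
a=cv2.imread("pics/scene17.png"); cv2.imwrite("pics/scene17c.png",cv2.resize(a[180:330,160:300],None,fx=4,fy=4,interpolation=cv2.INTER_CUBIC))
E
```

```text
time: 18.78
eef_pos: [455.9, -201.6, 197.7]
eef_rot: [0.001, 0.829, 0.559, 0.001]
force: [0.6, -0.5, -0.4]
grip_width: 72.8
t 18.78 tcp mic [ -67.3 -498.9  197.7] grasp [ -67.1 -499.   143.7] tip [ -67.  -499.   125.1] pitch 89.8 head-mic -13.6 q [-0.551 -0.021 -0.182  1.407  0.    -0.168] F [ 0.6 -0.5 -0.4] w 72.8
```

View pics/scene17c.png

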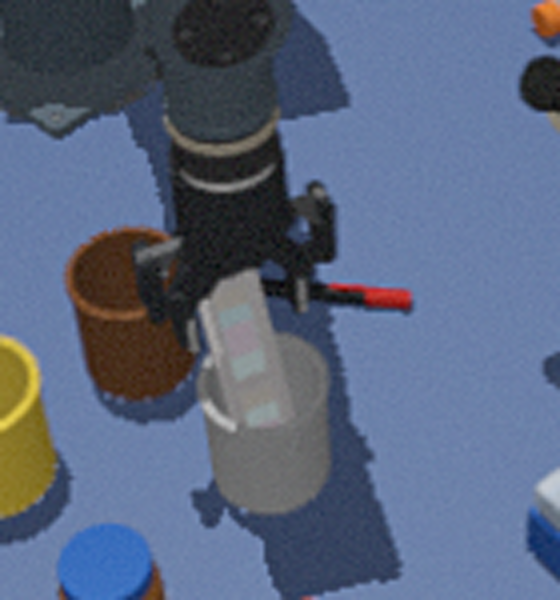

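View pics/wrist17.png

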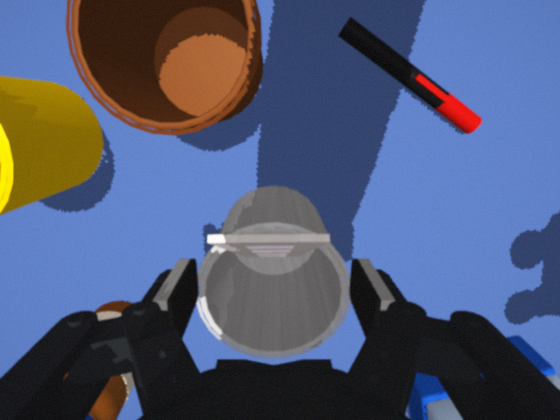

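```bash
python3 -m jog '0 0 -0.01 0 0 0 0.7;0 0 -0.03 0 0 0 0.7;0 0 -0.06 0 0 0 0.7;0 0 -0.1 0 0 0 0.7;0 0 -0.15 0 0 0 0.7;0 0 -0.2 0 0 0 0.7;0 0 -0.25 0 0 0 0.7;0 0 -0.25 0 0 0 0.7;0 0 -0.25 0 0 0 0.7'; python3 - <<'E'
from h import *
from station import bot
show()
for n in ["scene","wrist","side"]:
    im=bot.get_image(n); cv2.imwrite(f"pics/{n}18.png",im[:,:,::-1])
a=cv2.imread("pics/scene18.png"); cv2.imwrite("pics/scene18c.png",cv2.resize(a[180:330,160:300],None,fx=4,fy=4,interpolation=cv2.INTER_CUBIC))
E
```

```text
time: 19.63
eef_pos: [456.2, -201.8, 402.3]
eef_rot: [0.005, 0.829, 0.559, 0.003]
force: [-0.6, 0.8, -0.8]
grip_width: 72.9
t 19.63 tcp mic [ -66.9 -499.1  402.3] grasp [ -66.3 -499.3  348.3] tip [ -66.1 -499.3  329.7] pitch 89.3 head-mic -17.0 q [-0.551  0.019  0.269  1.809  0.    -0.168] F [-0.6  0.8 -0.8] w 72.9
```

View pics/scene18c.png

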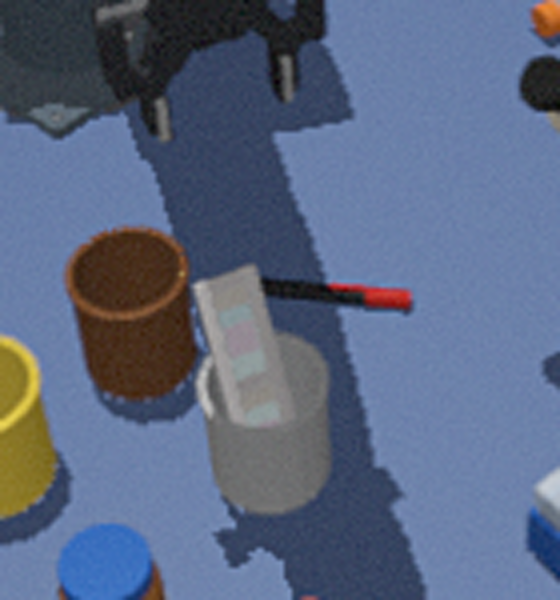

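View pics/wrist18.png

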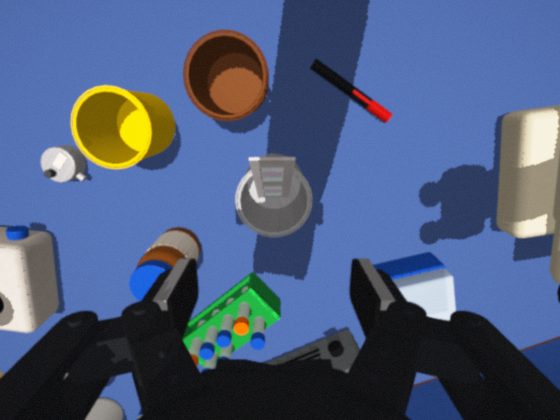

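View pics/scene18.png

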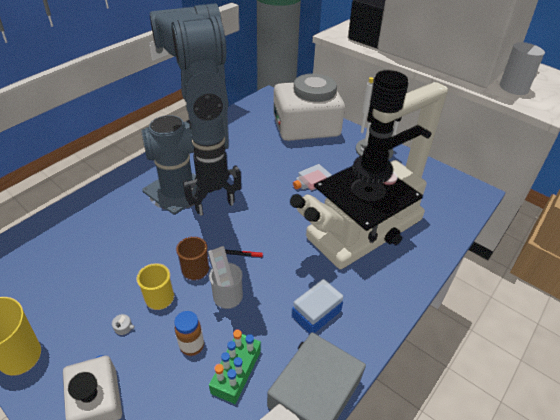

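```bash
python3 - <<'E'
from h import *
from station import bot
c=bot.camera_info("wrist")
rs=[ray("scene",(216.5,248.8)),ray("wrist",(272,159.5),c)]
A=np.zeros((3,3));b=np.zeros(3)
for p,d in rs:
    d=d/np.linalg.norm(d); M=np.eye(3)-np.outer(d,d); A+=M; b+=M@p
X=np.linalg.solve(A,b); print("endA",X,[np.linalg.norm(np.cross(X-p,d/np.linalg.norm(d))) for p,d in rs])
J=np.array([485,-212.9]); hd=np.array([np.cos(CAR[2]),np.sin(CAR[2])]); print((X[:2]-J)@hd,(X[:2]-J)@[-hd[1],hd[0]])
for l in (30,33): print(l, 6+170*np.cos(np.radians(l)))
CI['wrist']=c
a=np.linspace(0,2*np.pi,72)
def box(n,p):
    q=proj(n,np.c_[p[0]+46.5*np.cos(a),p[1]+46.5*np.sin(a),0*a+103]); return np.r_[q.min(0),q.max(0)]
print(box("wrist",J), box("scene",J))
for n in ("scene","side"): print([ (np.round(o['bbox']),round(o['p'],2)) for o in bot.look_for(n,"dish")[:1]+bot.look_for(n,"jar")[:3]])
E
```

```text
endA [ 428.91838718 -190.17388438  155.3135166 ] [np.float64(1.7967634184169066), np.float64(1.7967634184168486)]
-60.511189871727325 0.13974221778945556
30 153.2243186433546
33 148.5739965507221
[234.86517679 165.40258858 312.48375158 239.96776661] [208.6566412  262.93219099 241.80887652 289.31185833]
[(array([390., 178., 396., 184.]), 0.58), (array([175., 238., 208., 278.]), 0.63), (array([210., 264., 245., 307.]), 0.59), (array([138., 262., 175., 311.]), 0.55)]
[(array([156., 232., 170., 244.]), 0.56), (array([370., 211., 394., 242.]), 0.74), (array([313., 199., 328., 226.]), 0.64)]
```

View pics/side18.png

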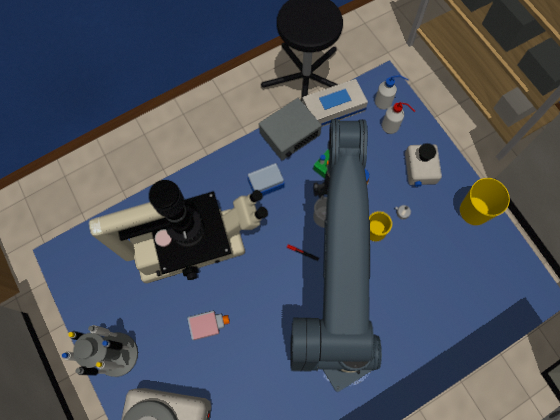

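```bash
python3 - <<'E'
from station import bot
print(bot.close_job()); s=bot.get_state(); print(s['time'],s['force'])
E
```

```text
the job is handed in; nothing more can be done
None
the job is handed in; nothing more can be done
```

I slid the slide carrier out over the near edge of the stage and stood it in the steel rinse jar, then handed the job in at about 20 s.

- **Sliding:** The gripper leaned in at about 33° with closed fingertips. Two strokes at 5–7 N moved the carrier until it overhung the edge by about 57 mm. I saw no contact with the condenser, in the pictures or in the force readings.
- **Gripping and carrying:** I gripped the overhang across its width at 60 N, lifted it clear and took it past the microscope on the robot's side. The grip stayed at about 44.7 mm the whole way.
- **Placing:** I lowered the carrier into the jar while still gripping it. The floor contact came within 1 mm of the predicted height, at 5.7 N, and only then did I open the fingers and raise the gripper straight up.

**Last checks:**
- The top end of the carrier was about 155 mm above the bench. It leans roughly 30° on the rim, which fits its lower end being on the jar floor.
- The jar rim was where it was before. The dish and the other bystanders looked unmoved in the pictures, though the arm hid part of the side view.
- Before the grip the carrier lay about 12° off the microscope's x axis, where the task said about 8°. Every camera agreed on roughly 11–12°, so I used the measured angle.

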